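# Gauge the magazine's bays, load the empty ones and lock it

### The job

Load the cartridge magazine that has the round black detector head standing behind it (the one with the mirror behind it is not in use). First take the depth gauge from its stand and feel down into each of that magazine's four bays, one after another from its left end to its right end, until the pin meets a leftover puck or the collar comes down on the rim; then put the gauge back home in its stand and seat every new cartridge on the table upright and fully home in an empty bay of that magazine, one to a bay. Last of all throw that magazine's lock lever all the way over, away from the robot; leave the other magazine's lever alone. Never leave a cartridge standing on a leftover; the leftovers can stay in their bays.

Things in the scene. Friction and masses are not known exactly. Their poses are not given: they have to be found in the camera images.
- magazine_left: aluminium magazine on the left (+y), fixed: four square upright bays in a row along its y axis, 58 x 214 x 64 mm on a base 78 x 244 x 8 mm. Bays 46 x 46 mm inside, 56 mm deep, 52 mm apart. Origin: middle of underside, z up. One bay, not known which, holds a leftover: loose steel puck 40 mm across, 26 mm high, on the bay's floor, its top 30 mm below the rim, out of the fingers' reach
- magazine_right: aluminium magazine on the right (-y), fixed: four square upright bays in a row along its y axis, 58 x 214 x 64 mm on a base 78 x 244 x 8 mm. Bays 46 x 46 mm inside, 56 mm deep, 52 mm apart. Origin: middle of underside, z up. One bay, not known which, holds a leftover: loose steel puck 40 mm across, 26 mm high, on the bay's floor, its top 30 mm below the rim, out of the fingers' reach
- left_bay1 (a point): centre of the mouth of bay 1 of the left magazine (bay 1 is its left, +y end as seen from the robot, bay 4 its right end), level with the rim, z up; x across the magazine, y along its row of bays
- left_bay2 (a point): centre of the mouth of bay 2 of the left magazine (bay 1 is its left, +y end as seen from the robot, bay 4 its right end), level with the rim, z up; x across the magazine, y along its row of bays
- left_bay3 (a point): centre of the mouth of bay 3 of the left magazine (bay 1 is its left, +y end as seen from the robot, bay 4 its right end), level with the rim, z up; x across the magazine, y along its row of bays
- left_bay4 (a point): centre of the mouth of bay 4 of the left magazine (bay 1 is its left, +y end as seen from the robot, bay 4 its right end), level with the rim, z up; x across the magazine, y along its row of bays
- right_bay1 (a point): centre of the mouth of bay 1 of the right magazine (bay 1 is its left, +y end as seen from the robot, bay 4 its right end), level with the rim, z up; x across the magazine, y along its row of bays
- right_bay2 (a point): centre of the mouth of bay 2 of the right magazine (bay 1 is its left, +y end as seen from the robot, bay 4 its right end), level with the rim, z up; x across the magazine, y along its row of bays
- right_bay3 (a point): centre of the mouth of bay 3 of the right magazine (bay 1 is its left, +y end as seen from the robot, bay 4 its right end), level with the rim, z up; x across the magazine, y along its row of bays
- right_bay4 (a point): centre of the mouth of bay 4 of the right magazine (bay 1 is its left, +y end as seen from the robot, bay 4 its right end), level with the rim, z up; x across the magazine, y along its row of bays
- cartridge_1: new cartridge (two or three, all alike; one that is absent reads None from the start): steel cylinder 42 mm across, 60 mm high, slightly tapered heavy foot, with a black ribbed knob 26 mm across on top, 60 to 100 mm up, to grip; 0.14 to 0.28 kg. Origin at the centre of its underside, z up. Home, its underside is 56 mm below the rim and the knob clear above it; on a leftover it stands 26 mm higher
- cartridge_2: new cartridge (two or three, all alike; one that is absent reads None from the start): steel cylinder 42 mm across, 60 mm high, slightly tapered heavy foot, with a black ribbed knob 26 mm across on top, 60 to 100 mm up, to grip; 0.14 to 0.28 kg. Origin at the centre of its underside, z up. Home, its underside is 56 mm below the rim and the knob clear above it; on a leftover it stands 26 mm higher
- cartridge_3: new cartridge (two or three, all alike; one that is absent reads None from the start): steel cylinder 42 mm across, 60 mm high, slightly tapered heavy foot, with a black ribbed knob 26 mm across on top, 60 to 100 mm up, to grip; 0.14 to 0.28 kg. Origin at the centre of its underside, z up. Home, its underside is 56 mm below the rim and the knob clear above it; on a leftover it stands 26 mm higher
- gauge: depth gauge, 0.15 kg: steel pin 16 mm across, 52 mm long, then a round collar 56 mm across (52 to 58 mm above the tip), then a grey grip 24 mm across (58 to 104 mm). Origin at the pin's tip, z up. It stands in its stand, collar on the stand's top. In an empty bay it goes down until the collar lies on the rim; on a leftover the pin stops with the collar 22 mm above the rim
- gauge_stand: grey gauge stand, fixed: block 70 x 70 x 62 mm with a square hole 20 mm wide and 55 mm deep in the middle of its top, for the gauge's pin. Origin at the centre of its underside, z up; with the gauge home its tip is 10 mm above the table
- sensor_head: detector head, fixed: black round disc on a short post with a black foot, 31 x 58 x 92 mm; it stands 9 to 18 cm behind (+x of) the middle of the magazine that is in use, left (y > 0) or right (y < 0). Origin at the centre of its underside
- small_mirror: mirror mount, fixed: black square plate with a round golden mirror on a short post, 52 x 58 x 108 mm; it stands behind the magazine that is not in use. Origin at the centre of its underside
- left_lock (a joint): lock lever at the outer (left) end of the left magazine, rad: 0 leaning towards the robot (-x of the magazine) by 0.5 rad from upright, 0.5 upright, 1.0 fully over, leaning away from the robot by 0.5 rad (its stop). It moves easily (about 1 N at the ball) and stays where it is left
- left_lock_tip (a point): centre of the ball, 26 mm across, at the end of the left lock lever; the lever is 80 mm long from its pivot to here, the pivot (axis along the row) lies 22 mm above the table, 150 mm from the magazine's middle along its row; its grey base is 70 x 50 x 25 mm
- right_lock (a joint): lock lever at the outer (right) end of the right magazine, rad: 0 leaning towards the robot (-x of the magazine) by 0.5 rad from upright, 0.5 upright, 1.0 fully over, leaning away from the robot by 0.5 rad (its stop). It moves easily (about 1 N at the ball) and stays where it is left
- right_lock_tip (a point): centre of the ball, 26 mm across, at the end of the right lock lever; the lever is 80 mm long from its pivot to here, the pivot (axis along the row) lies 22 mm above the table, 150 mm from the magazine's middle along its row; its grey base is 70 x 50 x 25 mm
Things that resemble listed ones, but are neither listed nor needed, are in the scene too. Leave any purple look-alike of the gauge alone.

How it is judged:
By the outcome, as a careful person would: the job done as asked, in the order asked, and still so for the second after the job is handed in, with the robot touching nothing.
Of leftover_left1, leftover_left2, leftover_left3, leftover_left4 only 1 to 1 are there at a start; the rules pass over those that are not, and their reading is None.
Of leftover_right1, leftover_right2, leftover_right3, leftover_right4 only 1 to 1 are there at a start; the rules pass over those that are not, and their reading is None.
Of cartridge_1, cartridge_2, cartridge_3 only 2 to 3 are there at a start; the rules pass over those that are not, and their reading is None.
At some moment in a run one of cartridge_1, cartridge_2, cartridge_3 may be knocked a few centimetres aside while the robot is not near it.
It also fails if it takes over 200 s, if anything falls off the work surface, if the arm or the gripper's body presses on something with over 40 N, if the wrist force passes 120 N, or if a joint passes its speed limit or range.

### The arm

A 6-joint arm with a two-finger parallel gripper is mounted at the origin on a cart in front of the work surface, level with it; the furniture and walls round the work are solid. World frame = base frame: x ahead of the robot, y to its left, z up, the work surface at z = 0. Lengths are in m, angles in degrees, forces in N, time in s.
With the tool pointing down it reaches from about 0.25 to 0.725 m from the base axis. Payload 9.7 kg.
Tool frame: the origin (TCP) lies at the very end of the fingers, on their centre line; the grasp point (between the pads) lies 19 mm behind it; z points along the fingers, y is the direction in which the jaws open and shut (so a half turn about z gives the same grasp; the last joint's range is limited). The gripper opens to 85 mm and grips with 20 to 120 N. Pads are 22 mm wide; open, the fingers measure 114 mm over their backs; the gripper's body (76 mm by 85 mm) begins 54 mm behind the grasp point. The pads swing forward as they close: fully open they stand 13 mm farther back than shut.
Start: joints at [66.406, 4.979, 10.078, 95.1, 0, 90], TCP at [0.22, 0.504, 0.193] pointing down, gripper open.
Joint ranges: [-179.16, 179.16], [-48.56, 103.87], [-65.8, 70.77], [-126.05, 130.52], [-82.76, 87.17], [-180, 180]. Speed limits (degrees/s): [127.2, 127.2, 147.25, 180, 180, 180].

### API

Orientations are given as [roll, pitch, yaw] about the fixed x, y, z axes, in that order (R = Rz(yaw) Ry(pitch) Rx(roll)).
In Python, from workcell import bot gives the robot as it stands.
- The arm moves only by the shell command python3 -m pendant 'ROWS' [FORCE]. ROWS is JSON, a list that holds one entry, the list of rows, each a list of 7 numbers: the shift along the tool's x, y, z in cm, then the turn, a rotation vector about the tool's x, y, z in rad, then the opening in per cent of the stroke, from 0 (shut) to 100 (fully open). In form: [[[dx, dy, dz, ax, ay, az, gripper], ...]]. A call has 1 to 5 rows; each row shifts and turns the pose as measured when the row begins, along the tool's axes as they then stand; what a row does not reach is not made up. A row lasts 1/12 s, in which the tool goes at most 41.7 mm and 7.16 degrees, less where a joint would pass 70% of its speed; a pose out of reach is approached as far as the arm can. A call with a gripper value outside its range is refused whole. The fingers move at their own pace and stop on an object; FORCE is the grip in N (left out, the last holds). Time passes only in rows, so rows that do not move let the fingers close. It gives the time, the measured TCP pose, the force and the opening at its end, in the units of the state.
- bot.get_obs(): the state, without advancing time (a new reading comes with each control period).
- bot.camera(name): name is "scene" or "top" or "wrist"; returns the picture (480x640x3 uint8, red, green, blue); there is no depth.
- bot.get_calibration(name): a dict with "intrinsics" (3x3 intrinsics, pixels), "pose" (4x4, takes a point from camera to world coordinates); the wrist camera has in their place "T_tool_cam" (4x4, takes a point from camera to tool coordinates, whose origin is the TCP and whose axes are the flange's). Camera axes: x right, y down, z forward; pixel columns grow to the right and rows downward; lengths in m; the calibration is good to about 2 mm. A picture is of the moment at which its call begins: read the wrist's pose just before it. get_calibration takes no time and is no camera call.
- bot.job_done(): hands the job in, once; it reports no verdict.
Trained networks look in the newest picture that a camera, given by its name, has taken for a name from the list of things; names that differ only in an ending like _2 or _b are one class to them, and where a whole thing is asked for, a point or a joint stands for the part that bears it (a point fixed in the world has none). Each returns a list of dicts, best first, with "confidence" (0 to 1); they miss things now and then, are a little off and sometimes report something else, mostly with a low value. They report only what shows in the picture. A call takes as long as a camera call. They do not tell look-alikes from the thing itself.
- bot.masks_of(camera, thing): "pixels" (480x640 bool, what is visible of it) and "extent" ([left, top, right, bottom] in pixels, round what is visible of it).
- bot.mark_of(camera, thing): "uv" ([column, row] in pixels: a listed point, or the origin of a listed thing).
The state is a dict: "time": time; "q": joint angles; "qd": joint speeds; "joint_efforts": joint torques, N m; "ee_pos": TCP position; "tcp_rot": TCP orientation; "wrist_force": force on the tool from outside, world axes, zero at the start; "torque": the same for the moment, N m; "opening": finger opening in m.
Only numpy, scipy, OpenCV 4.12 (cv2) and the standard library are available. Lean on these libraries where they do the work, as an engineer would, in place of code of your own. Each camera call takes 0.05 s, during which the arm holds its last target. There are 200 camera calls.

## Working session

There is one attempt and no reset: what is moved stays moved. The work goes in short steps, Python scripts to look and compute and a shell command to move; the robot and the scene stay as the last step left them, time stands still between calls to the robot, and variables do not carry over. Pictures are saved under pics/ and viewed, about 12 in all and at most 16, crops included, and the job is handed in when it is done.

```bash
ls; mkdir -p pics
python3 - <<'E'
from workcell import bot
import cv2,numpy as np
o=bot.get_obs();print(o)
for n in ("scene","top"):
    im=bot.camera(n);cv2.imwrite(f"pics/{n}0.png",im[:,:,::-1])
    c=bot.get_calibration(n);print(n,np.round(c["intrinsics"],1).tolist(),np.round(c["pose"],3).tolist())
    for t in ("gauge","gauge_stand","cartridge_1","sensor_head","small_mirror","left_bay1","left_bay4","right_bay1","right_bay4","left_lock_tip","right_lock_tip","magazine_left","magazine_right"):
        print(t,[(np.round(d["uv"],1).tolist(),round(d["confidence"],2)) for d in bot.mark_of(n,t)])
print(bot.get_calibration("wrist"))
E
```

```text
pics
{'time': 0.0, 'q': array([6.64059915e+01, 5.01289102e+00, 1.00320348e+01, 9.50993283e+01,
       5.46396979e-04, 9.00029060e+01]), 'qd': array([ 0.00478451,  0.1399855 ,  0.0231429 , -0.07965368,  0.06005108,
       -0.0973772 ]), 'joint_efforts': array([ 6.34257794e-04, -5.20388067e+01,  4.64801431e+01,  1.62844575e-02,
       -4.76951197e-05,  1.85474420e-05]), 'ee_pos': array([0.22001885, 0.50375454, 0.19224426]), 'tcp_rot': array([-1.79919815e+02, -5.42329570e-04,  1.56403085e+02]), 'wrist_force': array([ 0.30021517,  0.25366072, -0.79340015]), 'torque': array([-0.03195296,  0.02001335, -0.03267446]), 'opening': 0.08530035505760243}
scene [[532.6, 0.0, 324.1], [0.0, 532.6, 242.2], [0.0, 0.0, 1.0]] [[0.661, -0.542, 0.519, -0.074], [-0.75, -0.489, 0.446, -0.569], [0.012, -0.684, -0.73, 1.011], [0.0, 0.0, 0.0, 1.0]]
gauge [([376.4, 360.6], 0.68), ([336.2, 342.4], 0.55)]
gauge_stand [([372.2, 366.9], 0.89)]
cartridge_1 [([282.7, 296.7], 0.83), ([285.3, 222.4], 0.58)]
sensor_head [([407.7, 276.9], 0.57)]
small_mirror [([316.7, 211.4], 0.88), ([278.1, 234.3], 0.18)]
left_bay1 [([2
[... 1679 characters left out ...]
ck_tip [([207.4, 246.7], 0.61)]
right_lock_tip [([451.4, 254.2], 0.43)]
magazine_left [([272.5, 242.0], 0.79)]
magazine_right [([388.8, 241.7], 0.83), ([401.1, 241.9], 0.43)]
{'intrinsics': array([[411.70454667,   0.        , 316.45156983],
       [  0.        , 411.70454667, 235.2786313 ],
       [  0.        ,   0.        ,   1.        ]]), 'T_tool_cam': array([[-7.25197916e-04, -9.60300531e-01, -2.78966600e-01,
         6.94709330e-02],
       [ 9.99999471e-01, -8.99970462e-04,  4.98427343e-04,
        -2.31442410e-04],
       [-7.29701742e-04, -2.78966091e-01,  9.60300676e-01,
        -1.80197766e-01],
       [ 0.00000000e+00,  0.00000000e+00,  0.00000000e+00,
         1.00000000e+00]])}
```

View pics/scene0.png

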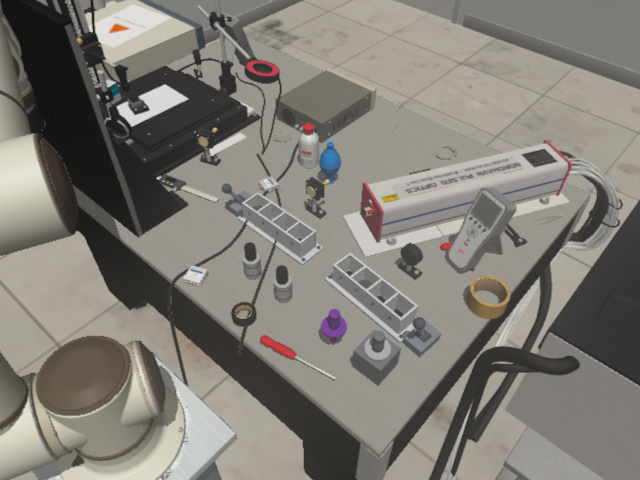

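View pics/top0.png

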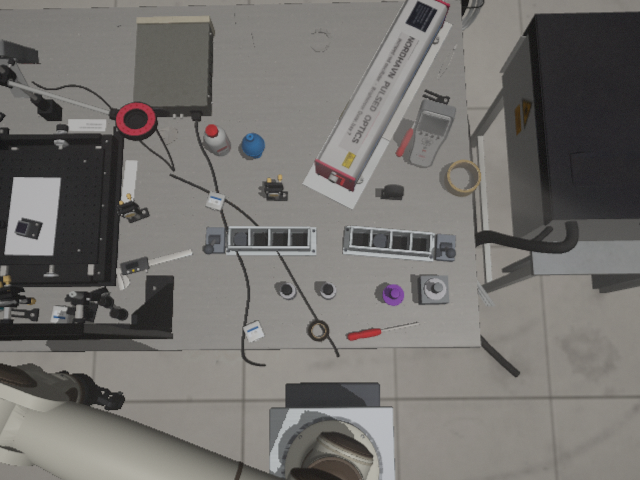

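The detector head (top 392,191) stands behind the right magazine, so that one is in use. Two cartridges stand at top (287,290) and (328,290), and the gauge is in its stand at (433,290). The purple look-alike is at (393,294). Next I'll work out positions.

```bash
cat > h.py <<'E'
from workcell import bot
import numpy as np, cv2
from scipy.spatial.transform import Rotation as Ro
def campose(n,o=None):
    c=bot.get_calibration(n); K=c["intrinsics"]
    if n!="wrist": return K,np.array(c["pose"])
    o=o or bot.get_obs(); T=np.eye(4); T[:3,:3]=Ro.from_euler("xyz",o["tcp_rot"],degrees=True).as_matrix(); T[:3,3]=o["ee_pos"]
    return K,T@c["T_tool_cam"]
def onplane(n,uv,z,o=None):
    K,P=campose(n,o); d=P[:3,:3]@np.linalg.solve(K,[uv[0],uv[1],1.]); p=P[:3,3]
    return p+d*(z-p[2])/d[2]
def proj(n,X,o=None):
    K,P=campose(n,o); c=P[:3,:3].T@(np.asarray(X,float)-P[:3,3]); u=K@c; return u[:2]/u[2]
def togo(x,y,z,yaw,o=None):
    """tool-frame shift (cm) and yaw turn about tool z (rad), pose wanted: pointing down"""
    o=o or bot.get_obs(); R=Ro.from_euler("xyz",o["tcp_rot"],degrees=True); T=Ro.from_euler("xyz",[180,0,yaw],degrees=True)
    print("t",round(o["time"],2),"pos",np.round(o["ee_pos"],4),"rot",np.round(o["tcp_rot"],2),"F",np.round(o["wrist_force"],1),"op",round(o["opening"],4))
    print("go cm",np.round(100*R.inv().apply(np.array([x,y,z])-o["ee_pos"]),2),"rotvec",np.round((R.inv()*T).as_rotvec(),3))
E
python3 - <<'E'
from h import *
for n in ("top",):
    bot.camera(n)
    for t,z in (("right_bay1",.064),("right_lock_tip",.09),("gauge",.01),("gauge_stand",0),("cartridge_1",0),("magazine_right",0),("sensor_head",0)):
        for d in bot.mark_of(n,t): print(t,np.round(onplane(n,d["uv"],z),3),round(d["confidence"],2))
for n in("top","scene"):
  for t in("gauge","cartridge_1"):
    for m in bot.masks_of(n,t): print(n,t,m["extent"],m["pixels"].sum(),round(m["confidence"],2))
E
```

```text
right_bay1 [ 0.588 -0.091  0.064] 0.78
right_bay1 [ 0.576 -0.136  0.064] 0.77
right_bay1 [ 0.565 -0.242  0.064] 0.75
right_bay1 [ 0.575 -0.186  0.064] 0.73
right_lock_tip [ 0.539 -0.313  0.09 ] 0.43
right_lock_tip [ 0.568 -0.184  0.09 ] 0.17
gauge [ 0.446 -0.267  0.01 ] 0.95
gauge [ 0.437 -0.165  0.01 ] 0.87
gauge_stand [ 0.445 -0.271  0.   ] 0.97
gauge_stand [ 0.582 -0.243  0.   ] 0.41
cartridge_1 [0.45  0.004 0.   ] 0.49
magazine_right [ 0.577 -0.162  0.   ] 0.63
sensor_head [ 0.706 -0.174  0.   ] 0.61
top gauge [382.5, 284.0, 407.8, 305.5] 339 0.91
top gauge [421.6, 277.1, 445.2, 300.2] 374 0.8
top gauge [205.5, 229.7, 313.8, 252.2] 2970 0.28
top cartridge_1 [277.5, 281.4, 295.0, 298.3] 240 0.62
top cartridge_1 [422.1, 279.2, 446.0, 299.2] 337 0.15
scene gauge [325.2, 309.2, 345.2, 343.6] 600 0.77
scene gauge [365.4, 332.8, 390.6, 361.7] 578 0.7
scene cartridge_1 [243.1, 245.9, 259.0, 282.1] 555 0.63
```

```bash
python3 -m pendant '[[[-1.8,-3.2,-1,0,0,0,100],[-1.8,-3.2,-1,0,0,0,100],[-1.8,-3.2,-1,0,0,0,100],[-1.8,-3.2,-1,0,0,0,100],[-1.8,-3.2,-1,0,0,0,100]]]' 60; python3 -m pendant '[[[-1.8,-3.2,-1.5,0,0,0,100],[-1.8,-3.2,-1.5,0,0,0,100],[-1.8,-3.2,-1.5,0,0,0,100],[0,0,-1,0,0,0.12,100],[0,0,-1,0,0,0.12,100]]]'
python3 -c "
from h import *
togo(.5,-.12,.32,90)"
```

```text
time: 2.42
ee_pos: [0.2375, 0.3193, 0.2381]
tcp_rot: [-179.4, -0.1, 156.8]
wrist_force: [0.7, 0.3, 0.6]
opening: 0.085
time: 2.83
ee_pos: [0.2481, 0.199, 0.3086]
tcp_rot: [-179.7, 0.2, 143.0]
wrist_force: [0.5, 0.3, -0.3]
opening: 0.0851
t 2.83 pos [0.2481 0.199  0.3086] rot [-179.68    0.22  142.97] F [ 0.5  0.3 -0.3] op 0.0851
go cm [-39.32 -10.3   -0.93] rotvec [-0.003  0.006  0.924]
```

```bash
python3 -m pendant '[[[-3.9,-1.05,-0.2,0,0,0.12,100],[-4,-0.55,-0.2,0,0,0.12,100],[-4,0,-0.2,0,0,0.12,100],[-4,0.4,-0.2,0,0,0.12,100],[-3.95,0.9,-0.2,0,0,0.12,100]]]' ; python3 -m pendant '[[[-3.8,1.3,0,0,0,0.12,100],[-3.6,1.8,0,0,0,0.12,100],[-3.4,2.2,0,0,0,0.1,100],[-3.2,2.5,0,0,0,0,100],[-3.2,2.5,0,0,0,0,100]]]'
python3 - <<'E'
from h import *
togo(.5,-.12,.32,90)
E
```

```text
time: 3.25
ee_pos: [0.3725, 0.0406, 0.3246]
tcp_rot: [179.5, 0.2, 108.1]
wrist_force: [1.7, 1.0, 0.9]
opening: 0.0852
time: 3.67
ee_pos: [0.4937, -0.1292, 0.3275]
tcp_rot: [179.2, 0.0, 87.1]
wrist_force: [0.4, 0.7, 0.4]
opening: 0.0854
t 3.67 pos [ 0.4937 -0.1292  0.3275] rot [1.792e+02 3.000e-02 8.713e+01] F [0.4 0.7 0.4] op 0.0854
go cm [0.95 0.57 0.76] rotvec [ 0.014  0.001 -0.05 ]
```

Settle one row, then look with the wrist camera.

```bash
python3 -m pendant '[[[0.9,0.6,0,0.014,0,-0.05,100],[0,0,0,0,0,0,100]]]'
python3 - <<'E'
from h import *
o=bot.get_obs(); im=bot.camera("wrist"); cv2.imwrite("pics/w1.png",im[:,:,::-1]); togo(.5,-.12,.32,90,o)
for t,z in (("right_bay1",.064),("gauge",.01),("gauge_stand",0),("magazine_right",0),("right_lock_tip",.09)):
    for d in bot.mark_of("wrist",t): print(t,np.round(d["uv"],1),np.round(onplane("wrist",d["uv"],z,o),4),round(d["confidence"],2))
E
```

```text
time: 3.83
ee_pos: [0.5033, -0.1275, 0.3243]
tcp_rot: [-179.8, 0.1, 89.6]
wrist_force: [0.9, -0.1, -0.4]
opening: 0.0854
t 3.83 pos [ 0.5033 -0.1275  0.3243] rot [-1.7978e+02  5.0000e-02  8.9610e+01] F [ 0.9 -0.1 -0.4] op 0.0854
go cm [ 0.75 -0.33  0.43] rotvec [-0.004  0.001 -0.007]
right_bay1 [392.9 143.4] [ 0.5839 -0.0857  0.064 ] 0.97
right_bay1 [380.4 235.7] [ 0.5744 -0.1862  0.064 ] 0.93
right_bay1 [372.4 280.5] [ 0.5671 -0.2398  0.064 ] 0.87
right_bay1 [386.8 189.1] [ 0.5794 -0.1339  0.064 ] 0.75
gauge [271.4 286.3] [ 0.4439 -0.2695  0.01  ] 0.81
gauge [259.8 204. ] [ 0.4338 -0.1606  0.01  ] 0.77
gauge_stand [276.6 281.6] [ 0.4498 -0.2671  0.    ] 0.58
magazine_right [378.  205.3] [ 0.58   -0.1653  0.    ] 0.67
right_lock_tip [346.5 352.7] [ 0.5366 -0.3176  0.09  ] 0.95
```

View pics/w1.png

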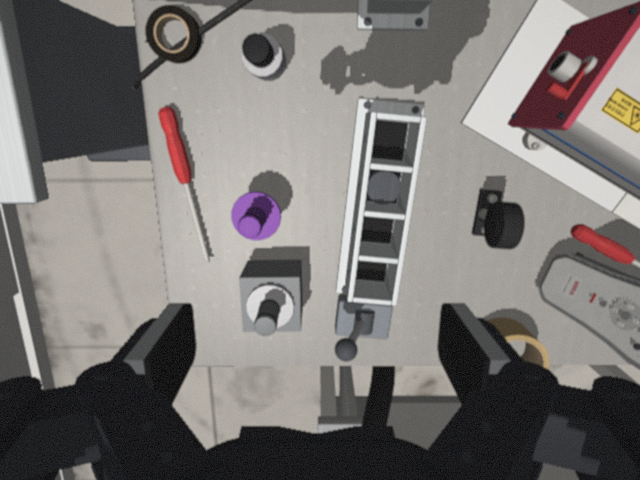

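Wrist view: bay 2 shows a round puck at (382,186), which the probe will confirm. The stand with the gauge is at (270,290), the lever ball at (346,350), and the purple decoy at (256,215). Next I'll rectify the image at rim height to refine.

Run:
```python
from h import *
o=bot.get_obs(); im=cv2.imread("pics/w1.png")
def rect(z,x0,x1,y0,y1,s):  # right = -y, down = -x ; s px per m
    W=int((y1-y0)*s);H=int((x1-x0)*s)
    wc=[(x1,y1),(x1,y0),(x0,y0),(x0,y1)]
    src=np.float32([proj("wrist",(*c,z),o) for c in wc]); dst=np.float32([(0,0),(W,0),(W,H),(0,H)])
    return cv2.warpPerspective(im,cv2.getPerspectiveTransform(src,dst),(W,H),flags=cv2.INTER_CUBIC)
a=rect(.064,.40,.64,-.32,-.04,2800)
for i in range(1,14):
    x=int(i*.02*2800); cv2.line(a,(x,0),(x,a.shape[0]),(0,200,0),1); cv2.putText(a,"%.2f"%(-.04-i*.02),(x,10),0,.35,(0,0,255),1)
for i in range(1,12):
    y=int(i*.02*2800); cv2.line(a,(0,y),(a.shape[1],y),(0,200,0),1); cv2.putText(a,"%.2f"%(.64-i*.02),(0,y),0,.35,(0,0,255),1)
cv2.imwrite("pics/r1.png",a)
```

```text
(no output)
```

View pics/r1.png

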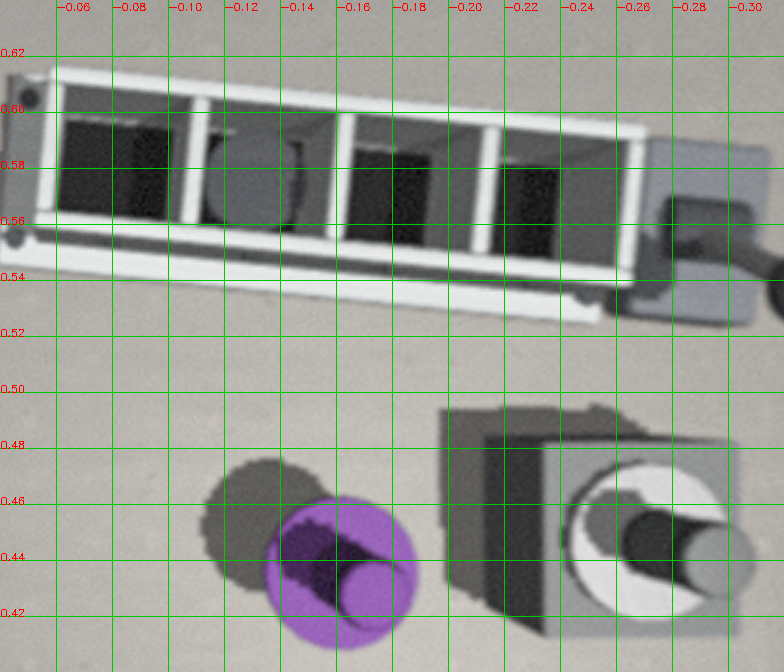

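Rim fit: centre (0.577,-0.162), yaw -5.8°, measured 213 x 57 mm against 214 x 58. The gauge is at (0.4475,-0.2693).

```bash
python3 -m pendant '[[[-3,-1.1,1.5,0,0,0,100],[-3,-1.1,1.5,0,0,0,100],[-3,-1.1,1.5,0,0,0,100],[-3,-1.1,1.5,0,0,0,100],[-2,-1.1,1.5,0,0,0,100]]]' ; python3 -m pendant '[[[0,0,2,0,0,0,100],[0,0,2,0,0,0,100],[0,0,0,0,0,0,100]]]'
python3 -c "
from h import *
togo(.4475,-.2693,.077,90)"
```

```text
time: 4.55
ee_pos: [0.4461, -0.263, 0.2554]
tcp_rot: [179.3, 0.4, 90.4]
wrist_force: [-0.6, -0.5, -0.7]
opening: 0.0855
time: 4.8
ee_pos: [0.4428, -0.2653, 0.2134]
tcp_rot: [179.2, 0.4, 90.1]
wrist_force: [-0.9, 1.6, -0.5]
opening: 0.0853
t 4.8 pos [ 0.4428 -0.2653  0.2134] rot [179.22   0.45  90.13] F [-0.9  1.6 -0.5] op 0.0853
go cm [-0.29  0.29 13.64] rotvec [0.014 0.008 0.002]
```

```bash
python3 -m pendant '[[[-0.3,0.3,3,0.014,0.008,0,100],[0,0.1,3,0,0,0,100],[0,0,3,0,0,0,100],[0,0,0,0,0,0,100]]]'
python3 - <<'E'
from h import *
o=bot.get_obs(); im=bot.camera("wrist"); cv2.imwrite("pics/w2.png",im[:,:,::-1])
togo(.4475,-.2693,.077,90,o)
print(proj("wrist",(.4475,-.2693,.114),o),proj("wrist",(.4475,-.2693,.068),o))
E
```

```text
time: 5.13
ee_pos: [0.4483, -0.2667, 0.1271]
tcp_rot: [179.6, 0.2, 90.3]
wrist_force: [-0.8, 1.0, -1.1]
opening: 0.0853
t 5.13 pos [ 0.4483 -0.2667  0.1271] rot [179.6    0.23  90.27] F [-0.8  1.  -1.1] op 0.0853
go cm [-0.24 -0.12  5.02] rotvec [0.007 0.004 0.005]
[312.28979796 267.08001932] [312.43443271 240.10935029]
```

View pics/w2.png

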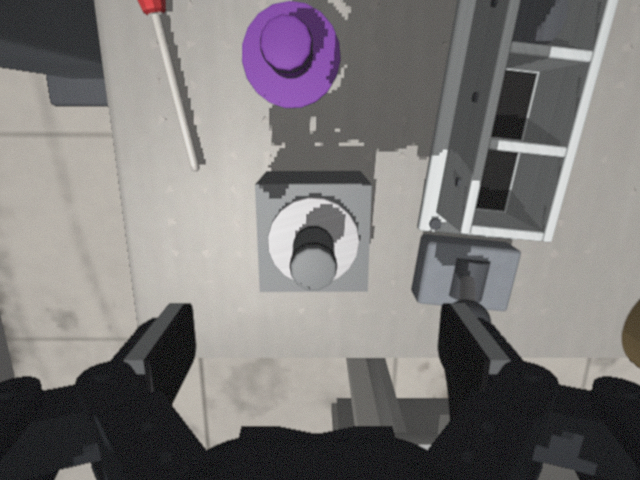

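The gauge top is at (313,268) and the collar centre at (313,239), within about 2 px of the prediction. Descend and grip.

```bash
python3 -m pendant '[[[-0.2,-0.1,1.8,0.007,0.004,0.005,100],[0,0,1.8,0,0,0,100],[0,0,1.3,0,0,0,100],[0,0,0,0,0,0,100]]]'; python3 -c "
from h import *
togo(.4475,-.2693,.077,90)"
```

```text
time: 5.52
ee_pos: [0.4529, -0.2699, 0.0926]
tcp_rot: [179.1, 0.5, 90.1]
wrist_force: [-0.4, -0.0, -0.0]
opening: 0.0851
t 5.52 pos [ 0.4529 -0.2699  0.0926] rot [179.14   0.51  90.14] F [-0.4 -0.  -0. ] op 0.0851
go cm [ 0.07 -0.57  1.55] rotvec [0.015 0.009 0.002]
```

```bash
python3 -m pendant '[[[0,-0.5,1.2,0.015,0.009,0,100],[0,0,0,0,0,0,100]]]'; python3 -c "
from h import *
togo(.4475,-.2693,.077,90)"
```

```text
time: 5.68
ee_pos: [0.4492, -0.2703, 0.0836]
tcp_rot: [179.9, 0.1, 90.2]
wrist_force: [-0.7, -0.6, -0.6]
opening: 0.0855
t 5.68 pos [ 0.4492 -0.2703  0.0836] rot [1.7986e+02 8.0000e-02 9.0190e+01] F [-0.7 -0.6 -0.6] op 0.0855
go cm [ 0.1  -0.17  0.66] rotvec [0.003 0.001 0.003]
```

```bash
python3 -m pendant '[[[0.1,-0.2,0.6,0.003,0,0.003,100],[0,0,0.1,0,0,0,100]]]'; python3 -m pendant '[[[0,0,0,0,0,0,15],[0,0,0,0,0,0,15],[0,0,0,0,0,0,15],[0,0,0,0,0,0,15],[0,0,0,0,0,0,15]]]' 60;  python3 -m pendant '[[[0,0,0,0,0,0,15],[0,0,0,0,0,0,15]]]';python3 -c "
from h import *
togo(.4475,-.2693,.077,90)"
```

```text
time: 5.85
ee_pos: [0.4478, -0.2697, 0.0782]
tcp_rot: [179.9, 0.1, 90.0]
wrist_force: [-0.4, 0.7, -0.3]
opening: 0.0854
time: 6.27
ee_pos: [0.4482, -0.27, 0.0794]
tcp_rot: [179.9, 0.2, 90.0]
wrist_force: [-0.5, -0.7, -0.3]
opening: 0.0258
time: 6.43
ee_pos: [0.4483, -0.2701, 0.0796]
tcp_rot: [179.8, 0.2, 90.0]
wrist_force: [-0.1, -0.1, -0.1]
opening: 0.0128
t 6.43 pos [ 0.4483 -0.2701  0.0796] rot [179.85   0.19  89.99] F [-0.1 -0.1 -0.1] op 0.0128
go cm [ 0.08 -0.08  0.26] rotvec [ 0.003  0.003 -0.   ]
```

The opening went below the 24 mm grip diameter, so I'll look.

Run:
```python
from h import *
im=bot.camera("wrist"); cv2.imwrite("pics/w3.png",im[:,:,::-1])
```

```text
(no output)
```

View pics/w3.png

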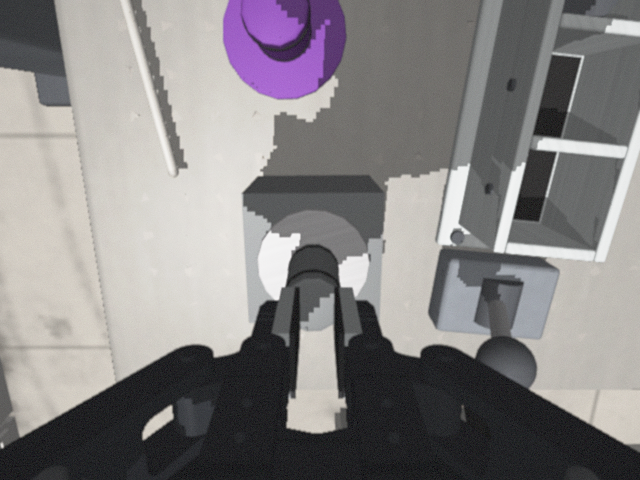

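```bash
python3 - <<'E'
from h import *
o=bot.get_obs(); togo(.4475,-.2693,.077,90,o)
for z in (.068,.08,.0986,.114): print(z,proj("wrist",(.4475,-.2693,z),o), proj("wrist",(*o["ee_pos"][:2],z),o),proj("wrist",(.4595,-.2693,z),o))
im=cv2.imread("pics/w3.png")[200:440,200:440]; cv2.imwrite("pics/w3c.png",cv2.resize(im,None,fx=2.5,fy=2.5,interpolation=2))
E
python3 -m pendant '[[[0,0,0,0,0,0,15]]]' 60
```

```text
t 6.48 pos [ 0.4483 -0.27    0.0796] rot [179.85   0.19  89.99] F [-0.1 -0.9  0.1] op 0.013
go cm [ 0.08 -0.08  0.26] rotvec [ 0.003  0.003 -0.   ]
0.068 [312.51145358 261.92496765] [314.08325935 263.3324062 ] [336.78567949 261.87729408]
0.08 [312.36239945 270.76121458] [314.02854696 272.24328909] [338.09242037 270.7090164 ]
0.0986 [312.09240506 286.76705787] [313.92945906 288.38151   ] [340.45935994 286.70618418]
0.114 [311.82309086 302.73257799] [313.830643  304.4754592] [342.82024543 302.66243483]
time: 6.57
ee_pos: [0.4483, -0.2701, 0.0796]
tcp_rot: [179.8, 0.2, 90.0]
wrist_force: [0.4, -0.2, 1.0]
opening: 0.0129
```

View pics/w3c.png

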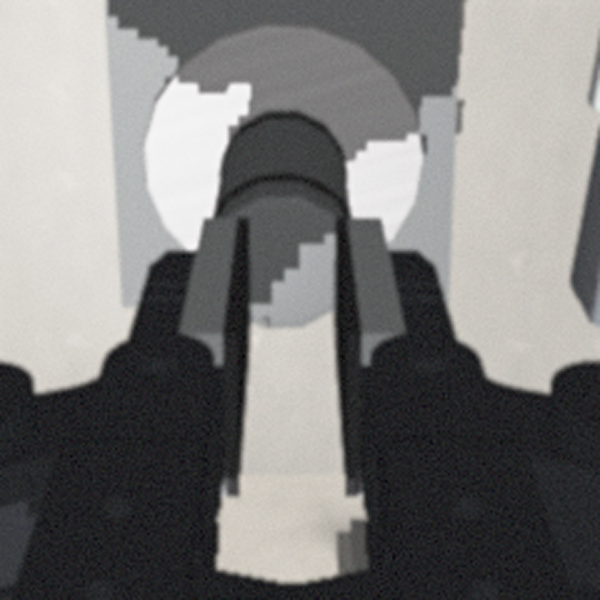

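The fingers appear to straddle the grip. I'll command them shut, then test-lift a little.

```bash
python3 -m pendant '[[[0,0,0,0,0,0,0],[0,0,0,0,0,0,0],[0,0,0,0,0,0,0]]]' 60;  python3 -m pendant '[[[0,0,-1,0,0,0,0],[0,0,-1,0,0,0,0],[0,0,0,0,0,0,0]]]'
```

```text
time: 6.82
ee_pos: [0.4483, -0.2701, 0.0796]
tcp_rot: [179.9, 0.2, 90.0]
wrist_force: [0.1, 0.3, 0.4]
opening: 0.0005
time: 7.07
ee_pos: [0.4479, -0.2698, 0.1013]
tcp_rot: [179.9, 0.2, 90.0]
wrist_force: [-0.4, -1.0, -0.9]
opening: -0.0003
```

Run:
```python
from h import *
o=bot.get_obs(); im=bot.camera("wrist")[200:440,200:440,::-1]; cv2.imwrite("pics/w4.png",cv2.resize(im,None,fx=1.7,fy=1.7)); togo(.4475,-.2693,.077,90,o)
```

```text
t 7.07 pos [ 0.4479 -0.2698  0.1013] rot [1.7989e+02 1.7000e-01 8.9990e+01] F [-0.4 -1.  -0.9] op -0.0003
go cm [ 0.06 -0.05  2.43] rotvec [ 0.002  0.003 -0.   ]
```

View pics/w4.png

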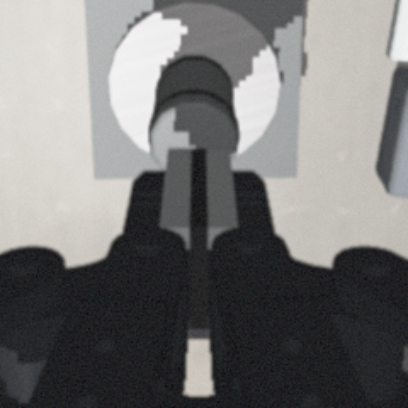

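The shut fingers stand on top of and behind the grip in view, and they closed freely. From the picture geometry (opening in pixels, tip row) the real fingertips sit about 43 mm short of the reported TCP. I'll check this by touching the gauge top (z=0.114) gently with the shut fingers.

```bash
python3 -m pendant '[[[0,0,1.0,0,0,0,0],[0,0,1.0,0,0,0,0],[0,0,0,0,0,0,0]]]'; python3 -m pendant '[[[0,0,0.3,0,0,0,0],[0,0,0.3,0,0,0,0]]]';  python3 -m pendant '[[[0,0,0.3,0,0,0,0]]]';  python3 -m pendant '[[[0,0,0.3,0,0,0,0]]]'
```

```text
time: 7.37
ee_pos: [0.4484, -0.2702, 0.0793]
tcp_rot: [179.8, 0.2, 90.0]
wrist_force: [1.1, 0.6, -1.0]
opening: 0.0002
time: 7.53
ee_pos: [0.4486, -0.2702, 0.0755]
tcp_rot: [179.7, 0.3, 90.0]
wrist_force: [-14.1, 8.1, 53.9]
opening: 0.0
time: 7.62
ee_pos: [0.4488, -0.2703, 0.0756]
tcp_rot: [179.6, 0.3, 90.0]
wrist_force: [-11.4, 6.7, 31.1]
opening: -0.0001
time: 7.7
ee_pos: [0.4488, -0.2703, 0.0757]
tcp_rot: [179.5, 0.4, 90.0]
wrist_force: [-9.4, 7.1, 25.2]
opening: 0.0001
```

Contact at reported z=0.0757 means the tips are 38 mm behind the reported TCP. Grip height is therefore reported z ≈ 0.036.

```bash
python3 -m pendant '[[[0,0,-1.5,0.004,0.004,0,0],[0,0,-1.5,0,0,0,100],[0,0,0,0,0,0,100],[0,0,0,0,0,0,100],[0,0,0,0,0,0,100]]]'; python3 -m pendant '[[[0,0,0,0,0,0,100],[0,0,0,0,0,0,100],[0,0,0,0,0,0,100]]]';python3 -c "
from h import *
togo(.4475,-.2693,.036,90)"
```

```text
time: 8.12
ee_pos: [0.4478, -0.2697, 0.1058]
tcp_rot: [179.7, 0.2, 90.0]
wrist_force: [-0.1, 0.6, -0.2]
opening: 0.0481
time: 8.37
ee_pos: [0.4469, -0.2691, 0.1029]
tcp_rot: [179.9, 0.1, 90.0]
wrist_force: [0.7, -0.0, -0.2]
opening: 0.0834
t 8.37 pos [ 0.4469 -0.2691  0.1029] rot [1.7989e+02 7.0000e-02 8.9990e+01] F [ 0.7 -0.  -0.2] op 0.0834
go cm [-0.01  0.05  6.69] rotvec [ 0.002  0.001 -0.   ]
```

```bash
python3 -m pendant '[[[0,0,1.5,0,0,0,100],[0,0,1.5,0,0,0,100],[0,0,1.5,0,0,0,100],[0,0,0,0,0,0,100]]]'; python3 -c "
from h import *
togo(.4475,-.2693,.036,90)"
```

```text
time: 8.7
ee_pos: [0.4467, -0.269, 0.055]
tcp_rot: [179.9, 0.0, 90.0]
wrist_force: [-0.4, 0.1, -1.0]
opening: 0.0854
t 8.7 pos [ 0.4467 -0.269   0.055 ] rot [1.7993e+02 4.0000e-02 9.0000e+01] F [-0.4  0.1 -1. ] op 0.0854
go cm [-0.03  0.08  1.9 ] rotvec [ 0.001  0.001 -0.   ]
```

```bash
python3 -m pendant '[[[0,0,1,0,0,0,100],[0,0,0.9,0,0,0,100],[0,0,0,0,0,0,100]]]'; python3 -m pendant '[[[0,0,0,0,0,0,10],[0,0,0,0,0,0,10],[0,0,0,0,0,0,10],[0,0,0,0,0,0,10],[0,0,0,0,0,0,10]]]' 80;  python3 -m pendant '[[[0,0,0,0,0,0,10],[0,0,0,0,0,0,10]]]';python3 -c "
from h import *
togo(.4475,-.2693,.036,90)"
```

```text
time: 8.95
ee_pos: [0.4466, -0.2689, 0.0346]
tcp_rot: [180.0, 0.0, 90.0]
wrist_force: [-0.6, 0.5, 0.4]
opening: 0.0855
time: 9.37
ee_pos: [0.4472, -0.2694, 0.0361]
tcp_rot: [179.9, 0.1, 90.0]
wrist_force: [0.4, 0.5, 0.3]
opening: 0.0253
time: 9.53
ee_pos: [0.4476, -0.2696, 0.0369]
tcp_rot: [179.8, 0.1, 90.0]
wrist_force: [0.1, 1.1, -1.7]
opening: 0.0225
t 9.53 pos [ 0.4476 -0.2696  0.0369] rot [1.7982e+02 1.1000e-01 9.0000e+01] F [ 0.1  1.1 -1.7] op 0.0225
go cm [ 0.03 -0.01  0.09] rotvec [ 0.003  0.002 -0.   ]
```

Gripped (opening 22.5 mm). Lift straight up.

```bash
python3 -m pendant '[[[0,0,-1.5,0,0,0,10],[0,0,-2,0,0,0,10],[0,0,-2,0,0,0,10],[0,0,-2,0,0,0,10],[0,0,-2,0,0,0,10]]]'; python3 -m pendant '[[[0,0,-1,0,0,0,10],[0,0,0,0,0,0,10]]]'; python3 -c "
from h import *
togo(.585,-.0843,.14,90)"
```

```text
time: 9.95
ee_pos: [0.4442, -0.2675, 0.1293]
tcp_rot: [-179.7, -0.2, 90.0]
wrist_force: [0.7, -0.3, -1.6]
opening: 0.0223
time: 10.12
ee_pos: [0.4456, -0.2683, 0.1435]
tcp_rot: [-179.9, -0.1, 90.0]
wrist_force: [-0.1, 0.4, -1.5]
opening: 0.0221
t 10.12 pos [ 0.4456 -0.2683  0.1435] rot [-1.799e+02 -6.000e-02  8.999e+01] F [-0.1  0.4 -1.5] op 0.0221
go cm [18.4  13.94  0.35] rotvec [-0.002 -0.001 -0.   ]
```

```bash
python3 -m pendant '[[[3,2.3,0,0,0,0,10],[3,2.3,0,0,0,0,10],[3,2.3,0,0,0,0,10],[3,2.3,0,0,0,0,10],[3,2.3,0,0,0,0,10]]]'; python3 -m pendant '[[[2,1.5,0,0,0,0,10],[0.5,0.5,0,0,0,0,10],[0,0,0,0,0,0,10]]]'; python3 -c "
from h import *
togo(.585,-.0843,.11,90)"
```

```text
time: 10.53
ee_pos: [0.5611, -0.1195, 0.1394]
tcp_rot: [-179.8, 0.0, 89.3]
wrist_force: [0.9, -1.1, -1.7]
opening: 0.0225
time: 10.78
ee_pos: [0.5844, -0.0872, 0.1338]
tcp_rot: [-179.5, -0.1, 89.7]
wrist_force: [-0.0, -0.9, -1.5]
opening: 0.0224
t 10.78 pos [ 0.5844 -0.0872  0.1338] rot [-1.7949e+02 -7.0000e-02  8.9650e+01] F [-0.  -0.9 -1.5] op 0.0224
go cm [0.29 0.08 2.38] rotvec [-0.009 -0.001 -0.006]
```

```bash
python3 -m pendant '[[[0.3,0.1,1.2,-0.009,0,-0.006,10],[0,0,1.5,0,0,0,10],[0,0,1.5,0,0,0,10],[0,0,0,0,0,0,10]]]'; python3 -c "
from h import *
togo(.585,-.0843,.0389,90)"
```

```text
time: 11.12
ee_pos: [0.583, -0.0863, 0.0873]
tcp_rot: [-179.8, -0.0, 90.0]
wrist_force: [-0.4, -0.0, -2.2]
opening: 0.0225
t 11.12 pos [ 0.583  -0.0863  0.0873] rot [-1.7981e+02 -5.0000e-02  9.0010e+01] F [-0.4 -0.  -2.2] op 0.0225
go cm [0.2  0.22 4.83] rotvec [-0.003 -0.001  0.   ]
```

```bash
python3 -m pendant '[[[0.2,0.2,1,-0.003,0,0,10],[0,0,0.9,0,0,0,10],[0,0,0,0,0,0,10]]]'; python3 -m pendant '[[[0,0,0.5,0,0,0,10],[0,0,0.5,0,0,0,10]]]';python3 -m pendant '[[[0,0,0.5,0,0,0,10],[0,0,0.3,0,0,0,10]]]'
```

```text
time: 11.37
ee_pos: [0.5836, -0.0866, 0.0668]
tcp_rot: [-179.9, -0.0, 89.8]
wrist_force: [-0.6, -0.2, -1.0]
opening: 0.022
time: 11.53
ee_pos: [0.5839, -0.0873, 0.0574]
tcp_rot: [180.0, -0.0, 89.8]
wrist_force: [0.7, -0.6, -2.6]
opening: 0.0227
time: 11.7
ee_pos: [0.5841, -0.0875, 0.0488]
tcp_rot: [179.9, -0.0, 89.8]
wrist_force: [-0.3, -0.5, -1.4]
opening: 0.0223
```

```bash
python3 -m pendant '[[[0.1,0,0.4,0,0,0,10],[0,0,0.2,0,0,0,10],[0,0,0.1,0,0,0,10]]]'; python3 -m pendant '[[[0,0,0.15,0,0,0,10]]]';python3 -m pendant '[[[0,0,0.15,0,0,0,10]]]';python3 -m pendant '[[[0,0,0.15,0,0,0,10]]]'
```

```text
time: 11.95
ee_pos: [0.5842, -0.0863, 0.0409]
tcp_rot: [179.9, -0.0, 89.8]
wrist_force: [-0.8, 0.0, -1.7]
opening: 0.0221
time: 12.03
ee_pos: [0.5843, -0.0863, 0.0393]
tcp_rot: [179.9, -0.0, 89.8]
wrist_force: [0.3, 0.5, -1.5]
opening: 0.0223
time: 12.12
ee_pos: [0.5844, -0.0862, 0.0384]
tcp_rot: [179.9, 0.0, 89.8]
wrist_force: [-7.4, 0.3, 15.6]
opening: 0.0225
time: 12.2
ee_pos: [0.5844, -0.0862, 0.0384]
tcp_rot: [179.8, 0.0, 89.8]
wrist_force: [-7.5, 0.0, 16.4]
opening: 0.0226
```

Bay 1 is empty: the collar came down on the rim at 0.0384 (predicted 0.0389). Raise and go to bay 2.

```bash
python3 -m pendant '[[[0,0,-2,0.002,0,0,10],[0,0,-2,0,0,0,10],[0,0,-2,0,0,0,10],[0,0,-0.6,0,0,0,10],[0,0,0,0,0,0,10]]]'; python3 -c "
from h import *
togo(.5797,-.136,.0609,90)"
```

```text
time: 12.62
ee_pos: [0.5838, -0.086, 0.1067]
tcp_rot: [180.0, 0.0, 89.8]
wrist_force: [-0.3, -0.4, -1.5]
opening: 0.0222
t 12.62 pos [ 0.5838 -0.086   0.1067] rot [1.7999e+02 2.0000e-02 8.9840e+01] F [-0.3 -0.4 -1.5] op 0.0222
go cm [-5.   -0.4   4.58] rotvec [ 0.     0.    -0.003]
```

```bash
python3 -m pendant '[[[-2.5,-0.2,0,0,0,0,10],[-2.3,-0.2,0,0,0,0,10],[0,0,1,0,0,0,10],[0,0,1,0,0,0,10],[0,0,0.8,0,0,0,10]]]';python3 -m pendant '[[[0,0,0.8,0,0,0,10],[0,0,0,0,0,0,10]]]'; python3 -c "
from h import *
togo(.5797,-.136,.0609,90)"
```

```text
time: 13.03
ee_pos: [0.5805, -0.1348, 0.0752]
tcp_rot: [179.9, 0.0, 89.9]
wrist_force: [-0.1, -0.0, -1.5]
opening: 0.0227
time: 13.2
ee_pos: [0.5788, -0.1334, 0.0622]
tcp_rot: [-179.8, -0.1, 90.0]
wrist_force: [0.8, -0.2, -0.3]
opening: 0.0223
t 13.2 pos [ 0.5788 -0.1334  0.0622] rot [-1.7982e+02 -7.0000e-02  8.9950e+01] F [ 0.8 -0.2 -0.3] op 0.0223
go cm [-0.26  0.09  0.13] rotvec [-0.003 -0.001 -0.001]
```

```bash
python3 -m pendant '[[[0,0,0.1,0,0,0,10]]]';python3 -m pendant '[[[0,0,0.15,0,0,0,10]]]';python3 -m pendant '[[[0,0,0.15,0,0,0,10]]]'
```

```text
time: 13.28
ee_pos: [0.5784, -0.1327, 0.0604]
tcp_rot: [-179.8, -0.1, 90.0]
wrist_force: [-0.2, -0.2, 8.2]
opening: 0.022
time: 13.37
ee_pos: [0.5787, -0.1326, 0.0603]
tcp_rot: [-179.8, -0.0, 90.0]
wrist_force: [-6.5, -1.1, 20.9]
opening: 0.0224
time: 13.45
ee_pos: [0.5788, -0.1325, 0.0604]
tcp_rot: [-179.9, 0.0, 90.0]
wrist_force: [-5.8, -0.8, 9.2]
opening: 0.0225
```

Bay 2 holds the leftover: the pin stopped at 0.0604 (predicted 0.0609). On to bay 3.

```bash
python3 -m pendant '[[[0,0,-2,0,0,0,10],[0,0,-2,0,0,0,10],[0,0,-0.6,0,0,0,10],[0,0,0,0,0,0,10]]]'; python3 -c "
from h import *
togo(.5745,-.1878,.0389,90)"
```

```text
time: 13.78
ee_pos: [0.5788, -0.1307, 0.1084]
tcp_rot: [-179.9, 0.0, 90.2]
wrist_force: [0.6, -0.2, -1.9]
opening: 0.0223
t 13.78 pos [ 0.5788 -0.1307  0.1084] rot [-1.7988e+02  4.0000e-02  9.0170e+01] F [ 0.6 -0.2 -1.9] op 0.0223
go cm [-5.7  -0.44  6.95] rotvec [-0.002  0.001  0.003]
```

```bash
python3 -m pendant '[[[-2.9,-0.2,0,0,0,0,10],[-2.7,-0.2,0,0,0,0,10],[0,0,1,0,0,0,10],[0,0,1,0,0,0,10],[0,0,0,0,0,0,10]]]'; python3 -c "
from h import *
togo(.5745,-.1878,.0389,90)"
```

```text
time: 14.2
ee_pos: [0.5758, -0.1866, 0.0847]
tcp_rot: [-179.9, 0.0, 90.4]
wrist_force: [-0.7, 0.4, -2.1]
opening: 0.0224
t 14.2 pos [ 0.5758 -0.1866  0.0847] rot [-1.7993e+02  2.0000e-02  9.0360e+01] F [-0.7  0.4 -2.1] op 0.0224
go cm [-0.11 -0.13  4.58] rotvec [-0.001  0.     0.006]
```

```bash
python3 -m pendant '[[[-0.1,-0.1,1.2,0,0,0.006,10],[0,0,0.5,0,0,0,10],[0,0,0,0,0,0,10]]]'; python3 -m pendant '[[[0,0,0.3,0,0,0,10],[0,0,0.3,0,0,0,10]]]';python3 -m pendant '[[[0,0,0.7,0,0,0,10],[0,0,0.5,0,0,0,10],[0,0,0,0,0,0,10]]]'
```

```text
time: 14.45
ee_pos: [0.5739, -0.1853, 0.0647]
tcp_rot: [-179.8, -0.1, 90.1]
wrist_force: [0.4, 0.8, -1.0]
opening: 0.0224
time: 14.62
ee_pos: [0.5741, -0.1842, 0.0587]
tcp_rot: [-179.8, -0.1, 90.2]
wrist_force: [-0.7, 0.9, -1.7]
opening: 0.0227
time: 14.87
ee_pos: [0.5745, -0.1835, 0.0458]
tcp_rot: [-179.8, -0.1, 90.2]
wrist_force: [0.0, -1.0, -2.3]
opening: 0.0223
```

```bash
python3 -m pendant '[[[-0.4,0,0.3,0,0,0,10],[0,0,0.15,0,0,0,10]]]'; python3 -m pendant '[[[0,0,0.15,0,0,0,10]]]';python3 -m pendant '[[[0,0,0.15,0,0,0,10]]]';python3 -m pendant '[[[0,0,0.15,0,0,0,10]]]'
```

```text
time: 15.03
ee_pos: [0.5746, -0.1877, 0.0411]
tcp_rot: [-179.8, -0.1, 90.3]
wrist_force: [-0.1, -0.2, -1.1]
opening: 0.0224
time: 15.12
ee_pos: [0.5748, -0.1879, 0.0397]
tcp_rot: [-179.8, -0.1, 90.3]
wrist_force: [-0.4, 0.4, -1.6]
opening: 0.0225
time: 15.2
ee_pos: [0.5747, -0.188, 0.0384]
tcp_rot: [-179.9, -0.1, 90.2]
wrist_force: [-5.8, 2.7, 15.3]
opening: 0.0225
time: 15.28
ee_pos: [0.5748, -0.188, 0.0384]
tcp_rot: [-179.9, -0.1, 90.2]
wrist_force: [-8.9, 4.6, 18.0]
opening: 0.0226
```

Bay 3 is empty. On to bay 4.

```bash
python3 -m pendant '[[[0,0,-2,0,0,0,10],[0,0,-2,0,0,0,10],[0,0,-2,0,0,0,10],[0,0,-0.6,0,0,0,10],[0,0,0,0,0,0,10]]]'; python3 -m pendant '[[[-2.7,-0.3,0,0,0,0,10],[-2.5,-0.3,0,0,0,0,10],[0,0,0,0,0,0,10]]]';python3 -c "
from h import *
togo(.5692,-.2395,.0389,90)"
```

```text
time: 15.7
ee_pos: [0.5742, -0.1881, 0.1065]
tcp_rot: [-179.9, -0.1, 90.2]
wrist_force: [0.5, -1.1, -1.7]
opening: 0.0223
time: 15.95
ee_pos: [0.5689, -0.2406, 0.1048]
tcp_rot: [-179.9, -0.1, 90.4]
wrist_force: [0.6, 0.2, -1.1]
opening: 0.0225
t 15.95 pos [ 0.5689 -0.2406  0.1048] rot [-1.7988e+02 -8.0000e-02  9.0380e+01] F [ 0.6  0.2 -1.1] op 0.0225
go cm [0.1  0.05 6.59] rotvec [-0.002 -0.001  0.007]
```

```bash
python3 -m pendant '[[[0.1,0.1,1.2,-0.002,0,0.007,10],[0,0,1.2,0,0,0,10],[0,0,1.2,0,0,0,10],[0,0,0,0,0,0,10]]]'; python3 -m pendant '[[[0,0,0.3,0,0,0,10],[0,0,0.3,0,0,0,10]]]';python3 -c "
from h import *
togo(.5692,-.2395,.0389,90)"
```

```text
time: 16.28
ee_pos: [0.5686, -0.24, 0.0626]
tcp_rot: [-179.8, -0.2, 89.8]
wrist_force: [-0.9, 1.0, -2.2]
opening: 0.0222
time: 16.45
ee_pos: [0.5679, -0.2391, 0.055]
tcp_rot: [-179.7, -0.2, 89.9]
wrist_force: [-0.2, 0.3, -2.1]
opening: 0.0226
t 16.45 pos [ 0.5679 -0.2391  0.055 ] rot [-179.71   -0.22   89.88] F [-0.2  0.3 -2.1] op 0.0226
go cm [-0.05  0.14  1.61] rotvec [-0.005 -0.004 -0.002]
```

```bash
python3 -m pendant '[[[0,0.1,0.6,-0.005,-0.004,0,10],[0,0,0.5,0,0,0,10],[0,0,0.1,0,0,0,10]]]'; python3 -m pendant '[[[0,0,0.15,0,0,0,10]]]';python3 -m pendant '[[[0,0,0.15,0,0,0,10]]]';python3 -m pendant '[[[0,0,0.15,0,0,0,10]]]'
```

```text
time: 16.7
ee_pos: [0.5692, -0.2385, 0.0418]
tcp_rot: [180.0, 0.0, 89.9]
wrist_force: [-0.1, 0.2, -0.9]
opening: 0.022
time: 16.78
ee_pos: [0.5694, -0.2384, 0.0404]
tcp_rot: [179.9, 0.0, 89.9]
wrist_force: [-0.1, 0.8, -1.9]
opening: 0.022
time: 16.87
ee_pos: [0.5694, -0.2384, 0.0388]
tcp_rot: [179.9, 0.0, 89.9]
wrist_force: [-0.1, 0.6, -0.9]
opening: 0.0227
time: 16.95
ee_pos: [0.5696, -0.2384, 0.0384]
tcp_rot: [179.9, 0.1, 89.9]
wrist_force: [-5.8, 2.1, 14.6]
opening: 0.0221
```

Bay 4 is empty. Return the gauge to its stand.

```bash
python3 -m pendant '[[[0,0,-2,0,0,0,10],[0,0,-2,0,0,0,10],[0,0,-2,0,0,0,10],[0,0,-2,0,0,0,10],[0,0,0,0,0,0,10]]]'; python3 -m pendant '[[[-1,-4,0,0,0,0,10],[-1,-4,0,0,0,0,10],[-1,-3.8,0,0,0,0,10],[0,0,0,0,0,0,10],[0,0,0,0,0,0,10]]]';python3 -c "
from h import *
togo(.4476,-.2696,.1,90)"
```

```text
time: 17.37
ee_pos: [0.5687, -0.2381, 0.1214]
tcp_rot: [179.9, 0.0, 89.9]
wrist_force: [-0.0, -0.3, -0.7]
opening: 0.0222
time: 17.78
ee_pos: [0.4475, -0.2685, 0.1159]
tcp_rot: [-179.9, -0.0, 90.1]
wrist_force: [0.9, -0.7, -1.0]
opening: 0.0226
t 17.78 pos [ 0.4475 -0.2685  0.1159] rot [-1.7992e+02 -3.0000e-02  9.0080e+01] F [ 0.9 -0.7 -1. ] op 0.0226
go cm [-0.12  0.01  1.59] rotvec [-0.001 -0.001  0.001]
```

```bash
python3 -m pendant '[[[-0.1,0,1,0,0,0,10],[0,0,0.8,0,0,0,10],[0,0,0,0,0,0,10],[0,0,0,0,0,0,10]]]';python3 -c "
from h import *
togo(.4476,-.2696,.09,90)"
```

```text
time: 18.12
ee_pos: [0.4486, -0.2693, 0.0945]
tcp_rot: [-179.9, -0.1, 90.1]
wrist_force: [0.0, -0.3, -1.3]
opening: 0.0219
t 18.12 pos [ 0.4486 -0.2693  0.0945] rot [-1.7991e+02 -5.0000e-02  9.0090e+01] F [ 0.  -0.3 -1.3] op 0.0219
go cm [-0.03 -0.1   0.45] rotvec [-0.002 -0.001  0.002]
```

```bash
python3 -m pendant '[[[0,-0.1,0.3,-0.002,0,0.002,10]]]';python3 -m pendant '[[[0,0,0.3,0,0,0,10]]]';python3 -m pendant '[[[0,0,0.3,0,0,0,10]]]';python3 -c "
from h import *
togo(.4476,-.2696,.0369,90)"
```

```text
time: 18.2
ee_pos: [0.4483, -0.2691, 0.0912]
tcp_rot: [180.0, -0.1, 90.0]
wrist_force: [-1.1, 0.3, -1.1]
opening: 0.0222
time: 18.28
ee_pos: [0.4486, -0.2689, 0.0877]
tcp_rot: [180.0, -0.1, 90.1]
wrist_force: [-0.3, -0.4, -1.2]
opening: 0.0226
time: 18.37
ee_pos: [0.4489, -0.2687, 0.0843]
tcp_rot: [180.0, -0.1, 90.1]
wrist_force: [-0.8, -0.6, -1.6]
opening: 0.0223
t 18.37 pos [ 0.4489 -0.2687  0.0843] rot [ 1.800e+02 -8.000e-02  9.008e+01] F [-0.8 -0.6 -1.6] op 0.0223
go cm [-0.1  -0.13  4.74] rotvec [ 0.    -0.001  0.001]
```

Tip at 0.057, inside the hole with no contact force. Continue down with small corrections.

```bash
python3 -m pendant '[[[-0.1,-0.1,0.8,0,0,0,10],[0,0,0.8,0,0,0,10]]]';python3 -m pendant '[[[-0.05,-0.05,0.8,0,0,0,10],[0,0,0.7,0,0,0,10]]]';python3 -c "
from h import *
togo(.4476,-.2696,.0369,90)"
```

```text
time: 18.53
ee_pos: [0.4486, -0.2699, 0.0679]
tcp_rot: [179.9, -0.0, 90.1]
wrist_force: [0.5, -0.2, -1.0]
opening: 0.0219
time: 18.7
ee_pos: [0.448, -0.2703, 0.0508]
tcp_rot: [179.9, -0.0, 90.1]
wrist_force: [0.5, -0.3, -1.8]
opening: 0.0223
t 18.7 pos [ 0.448  -0.2703  0.0508] rot [ 1.7995e+02 -5.0000e-02  9.0120e+01] F [ 0.5 -0.3 -1.8] op 0.0223
go cm [ 0.07 -0.04  1.39] rotvec [ 0.001 -0.001  0.002]
```

```bash
python3 -m pendant '[[[0.05,0,0.6,0,0,0,10],[0,0,0.5,0,0,0,10],[0,0,0,0,0,0,10]]]';python3 -m pendant '[[[0,0,0.15,0,0,0,10]]]';python3 -m pendant '[[[0,0,0.15,0,0,0,10]]]'
```

```text
time: 18.95
ee_pos: [0.4473, -0.2694, 0.0366]
tcp_rot: [-180.0, -0.1, 90.1]
wrist_force: [1.1, 0.3, -0.8]
opening: 0.0226
time: 19.03
ee_pos: [0.4474, -0.2694, 0.0363]
tcp_rot: [180.0, -0.1, 90.1]
wrist_force: [-9.6, 5.8, 28.7]
opening: 0.0222
time: 19.12
ee_pos: [0.4474, -0.2694, 0.0364]
tcp_rot: [179.9, -0.1, 90.1]
wrist_force: [-4.6, 3.1, 12.0]
opening: 0.0225
```

```bash
python3 -m pendant '[[[0,0,0,0,0,0,100],[0,0,0,0,0,0,100],[0,0,0,0,0,0,100],[0,0,0,0,0,0,100],[0,0,0,0,0,0,100]]]';python3 -m pendant '[[[0,0,-2,0,0,0,100],[0,0,-3,0,0,0,100],[0,0,-3,0,0,0,100],[0,0,-3,0,0,0,100],[0,0,-3,0,0,0,100]]]';python3 -m pendant '[[[0,0,-2,0,0,0,100],[4,0,-2,0,0,0,100],[4,0,-2,0,0,0,100],[4,0,-1,0,0,0,100],[4,0,-1,0,0,0,100]]]';python3 -m pendant '[[[4,0,0,0,0,0,100],[4,0,0,0,0,0,100],[4,0,0,0,0,0,100],[2,0,0,0,0,0,100],[0,0,0,0,0,0,100]]]'
python3 - <<'E'
from h import *
o=bot.get_obs(); im=bot.camera("wrist"); cv2.imwrite("pics/w5.png",im[:,:,::-1]); togo(.45,.1,.27,90,o)
for m in bot.mark_of("wrist","cartridge_1"): print(np.round(m["uv"],1),np.round(onplane("wrist",m["uv"],0,o),4),round(m["confidence"],2))
E
```

```text
time: 19.53
ee_pos: [0.4484, -0.27, 0.0383]
tcp_rot: [179.8, 0.0, 90.1]
wrist_force: [-0.1, -0.0, 0.6]
opening: 0.081
time: 19.95
ee_pos: [0.4444, -0.2678, 0.1749]
tcp_rot: [-179.5, -0.4, 90.1]
wrist_force: [0.0, -0.4, -0.6]
opening: 0.0853
time: 20.37
ee_pos: [0.4456, -0.1149, 0.2601]
tcp_rot: [-179.8, -0.2, 89.5]
wrist_force: [1.0, 0.2, -0.6]
opening: 0.0852
time: 20.78
ee_pos: [0.4463, 0.0366, 0.2643]
tcp_rot: [179.8, -0.3, 89.7]
wrist_force: [-0.1, -0.4, -0.3]
opening: 0.0857
t 20.78 pos [0.4463 0.0366 0.2643] rot [179.83  -0.25  89.68] F [-0.1 -0.4 -0.3] op 0.0857
go cm [ 6.35  0.33 -0.54] rotvec [ 0.003 -0.004 -0.006]
[318.2 116.6] [0.4507 0.1072 0.    ] 0.96
[318.6 213.8] [0.4506 0.0039 0.    ] 0.75
[456.4  65.9] [0.5901 0.1554 0.    ] 0.54
```

View pics/w5.png

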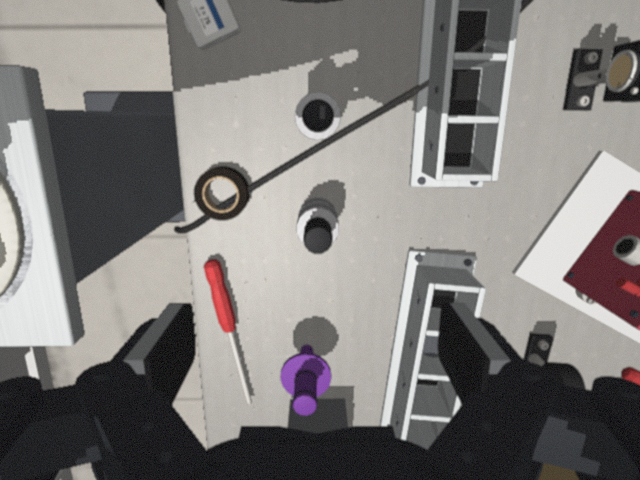

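Both cartridges stand upright at (0.451,0.107) and (0.451,0.004), with knobs at pixels (318,116) and (317,237). There's no third one. Approach the nearer.

```bash
python3 -m pendant '[[[-1.6,0.2,2.5,0.003,-0.004,-0.006,100],[-1.6,0.2,3,0,0,0,100],[0,0,3,0,0,0,100],[0,0,3,0,0,0,100],[0,0,0,0,0,0,100]]]'
python3 - <<'E'
from h import *
o=bot.get_obs(); im=bot.camera("wrist"); cv2.imwrite("pics/w6.png",im[:,:,::-1]); togo(.4506,.0039,.029,90,o)
print(proj("wrist",(.4506,.0039,.1),o),proj("wrist",(.4506,.0039,.06),o))
for m in bot.mark_of("wrist","cartridge_1"): print(np.round(m["uv"],1),np.round(onplane("wrist",m["uv"],0,o),4),round(m["confidence"],2))
E
```

```text
time: 21.3
ee_pos: [0.4517, -0.0045, 0.1459]
tcp_rot: [179.8, 0.1, 89.7]
wrist_force: [0.8, 0.3, 0.1]
opening: 0.0853
t 21.3 pos [ 0.4517 -0.0045  0.1459] rot [1.7981e+02 1.1000e-01 8.9740e+01] F [0.8 0.3 0.1] op 0.0853
go cm [ 0.87 -0.15 11.69] rotvec [ 0.003  0.002 -0.005]
[312.11837048 228.61358657] [312.48063534 212.6483119 ]
[309.1  54. ] [0.4486 0.1088 0.    ] 0.95
[312.2 197.4] [0.4501 0.0025 0.    ] 0.95
```

View pics/w6.png

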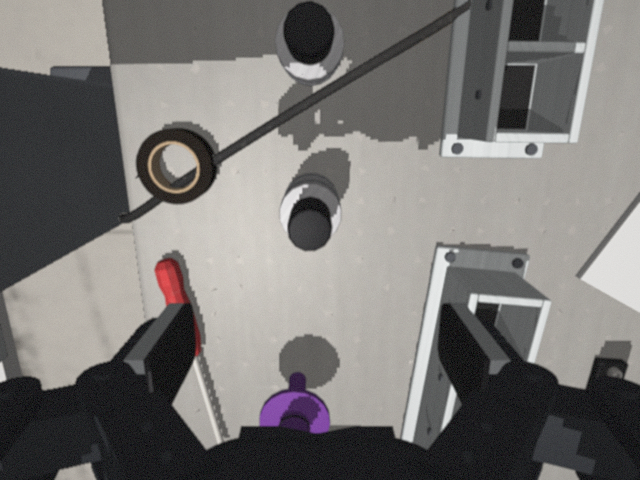

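Knob top at (310,229) against the predicted (312,229). Descend.

```bash
python3 -m pendant '[[[0.85,-0.2,2,0.003,0.002,-0.005,100],[0,0,2,0,0,0,100],[0,0,2,0,0,0,100],[0,0,2,0,0,0,100],[0,0,0,0,0,0,100]]]'; python3 -c "
from h import *
togo(.4498,.0037,.029,90)"
```

```text
time: 21.82
ee_pos: [0.4595, 0.0024, 0.083]
tcp_rot: [178.6, -0.0, 89.9]
wrist_force: [-0.1, -0.1, 0.3]
opening: 0.0853
t 21.82 pos [0.4595 0.0024 0.083 ] rot [178.63  -0.    89.87] F [-0.1 -0.1  0.3] op 0.0853
go cm [ 0.12 -1.1   5.38] rotvec [ 0.024 -0.    -0.002]
```

```bash
python3 -m pendant '[[[0.1,-1.1,0,0.024,0,-0.002,100],[0,0,0,0,0,0,100],[0,0,1.3,0,0,0,100],[0,0,1.3,0,0,0,100],[0,0,0,0,0,0,100]]]'; python3 -c "
from h import *
togo(.4498,.0037,.029,90)"
```

```text
time: 22.23
ee_pos: [0.4521, 0.003, 0.0641]
tcp_rot: [179.5, -0.0, 89.9]
wrist_force: [-0.4, -0.4, -0.9]
opening: 0.0853
t 22.23 pos [0.4521 0.003  0.0641] rot [179.52  -0.    89.95] F [-0.4 -0.4 -0.9] op 0.0853
go cm [ 0.07 -0.26  3.51] rotvec [ 0.008 -0.    -0.001]
```

```bash
python3 -m pendant '[[[0.07,-0.3,1.2,0.008,0,0,100],[0,0,1.2,0,0,0,100],[0,0,0.6,0,0,0,100],[0,0,0,0,0,0,100]]]'; python3 -c "
from h import *
togo(.4498,.0037,.029,90)"
```

```text
time: 22.57
ee_pos: [0.4486, 0.0038, 0.0305]
tcp_rot: [-179.9, -0.0, 90.0]
wrist_force: [-0.2, 1.5, -0.8]
opening: 0.0851
t 22.57 pos [0.4486 0.0038 0.0305] rot [-1.7994e+02 -1.0000e-02  8.9950e+01] F [-0.2  1.5 -0.8] op 0.0851
go cm [-0.01  0.12  0.15] rotvec [-0.001 -0.    -0.001]
```

```bash
python3 -m pendant '[[[0,0.1,0.1,0,0,0,10],[0,0,0,0,0,0,10],[0,0,0,0,0,0,10],[0,0,0,0,0,0,10],[0,0,0,0,0,0,10]]]' 80; python3 -m pendant '[[[0,0,0,0,0,0,10],[0,0,0,0,0,0,10],[0,0,0,0,0,0,10]]]'; python3 -c "
from h import *
togo(.4498,.0037,.029,90)"
```

```text
time: 22.98
ee_pos: [0.4495, 0.0038, 0.0293]
tcp_rot: [-179.9, -0.0, 90.0]
wrist_force: [-2.2, 0.7, 2.0]
opening: 0.0253
time: 23.23
ee_pos: [0.4495, 0.0038, 0.0295]
tcp_rot: [-179.9, -0.0, 90.0]
wrist_force: [-0.3, 0.1, -2.0]
opening: 0.0242
t 23.23 pos [0.4495 0.0038 0.0295] rot [-179.91   -0.     89.96] F [-0.3  0.1 -2. ] op 0.0242
go cm [-0.01  0.03  0.05] rotvec [-0.002 -0.    -0.001]
```

Gripped. Lift and carry to bay 1 (0.585,-0.0843).

```bash
python3 -m pendant '[[[0,0,-1.5,0,0,0,10],[0,0,-2,0,0,0,10],[0,0,-2.5,0,0,0,10],[0,0,-2.5,0,0,0,10],[0,0,-1.5,0,0,0,10]]]'; python3 -m pendant '[[[0,0,0,0,0,0,10],[-2.2,3.2,0,0,0,0,10],[-2.2,3.2,0,0,0,0,10],[-2.2,3.2,0,0,0,0,10],[-1.8,3,0,0,0,0,10]]]';python3 -m pendant '[[[0,0,0,0,0,0,10],[0,0,0,0,0,0,10]]]';python3 -c "
from h import *
togo(.585,-.0843,.037,90)"
```

```text
time: 23.65
ee_pos: [0.4463, 0.0037, 0.128]
tcp_rot: [-179.3, 0.0, 90.0]
wrist_force: [-0.1, -0.3, -3.1]
opening: 0.024
time: 24.07
ee_pos: [0.5741, -0.08, 0.1296]
tcp_rot: [-179.7, -0.1, 90.3]
wrist_force: [0.3, 0.7, -1.8]
opening: 0.0243
time: 24.23
ee_pos: [0.5778, -0.0836, 0.1232]
tcp_rot: [-179.4, -0.1, 90.1]
wrist_force: [-0.7, -0.2, -2.2]
opening: 0.0244
t 24.23 pos [ 0.5778 -0.0836  0.1232] rot [-1.7939e+02 -7.0000e-02  9.0100e+01] F [-0.7 -0.2 -2.2] op 0.0244
go cm [-0.08  0.81  8.61] rotvec [-0.011 -0.001  0.002]
```

```bash
python3 -m pendant '[[[0,0.8,0.8,-0.011,0,0.002,10],[0,0,0.8,0,0,0,10],[0,0,0,0,0,0,10]]]';python3 -c "
from h import *
togo(.585,-.0843,.037,90)"
```

```text
time: 24.48
ee_pos: [0.5842, -0.0834, 0.1026]
tcp_rot: [-179.8, -0.1, 89.9]
wrist_force: [-0.5, -0.4, -2.4]
opening: 0.0243
t 24.48 pos [ 0.5842 -0.0834  0.1026] rot [-1.7975e+02 -1.1000e-01  8.9950e+01] F [-0.5 -0.4 -2.4] op 0.0243
go cm [-0.1   0.1   6.56] rotvec [-0.004 -0.002 -0.001]
```

```bash
python3 -m pendant '[[[-0.1,0.1,0.4,-0.004,-0.002,0,10],[0,0,0,0,0,0,10]]]';python3 -m pendant '[[[0,0,0.3,0,0,0,10]]]';python3 -m pendant '[[[0,0,0.3,0,0,0,10]]]';python3 -m pendant '[[[0,0,0.3,0,0,0,10]]]';python3 -c "
from h import *
togo(.585,-.0843,.037,90)"
```

```text
time: 24.65
ee_pos: [0.5837, -0.0836, 0.0976]
tcp_rot: [-179.9, 0.0, 90.0]
wrist_force: [-0.2, -0.1, -2.8]
opening: 0.024
time: 24.73
ee_pos: [0.5835, -0.0834, 0.0954]
tcp_rot: [-180.0, 0.0, 90.0]
wrist_force: [-0.7, 0.4, -1.7]
opening: 0.0243
time: 24.82
ee_pos: [0.5833, -0.0832, 0.0926]
tcp_rot: [-180.0, 0.0, 90.0]
wrist_force: [0.2, 0.5, -2.3]
opening: 0.0244
time: 24.9
ee_pos: [0.5833, -0.083, 0.0899]
tcp_rot: [180.0, 0.0, 90.1]
wrist_force: [0.4, 1.2, -2.5]
opening: 0.024
t 24.9 pos [ 0.5833 -0.083   0.0899] rot [1.7997e+02 3.0000e-02 9.0060e+01] F [ 0.4  1.2 -2.5] op 0.024
go cm [-0.12  0.17  5.29] rotvec [0.001 0.    0.001]
```

Underside at 0.060, 4 mm inside the mouth with no contact. Trim x,y and carry on.

```bash
python3 -m pendant '[[[-0.12,0.17,0.1,0,0,0,10],[0,0,0.1,0,0,0,10]]]';python3 -m pendant '[[[-0.05,0.05,0.5,0,0,0,10]]]';python3 -m pendant '[[[-0.05,0.05,0.5,0,0,0,10]]]';python3 -m pendant '[[[0,0,0.5,0,0,0,10]]]';python3 -c "
from h import *
togo(.585,-.0843,.037,90)"
```

```text
time: 25.07
ee_pos: [0.5849, -0.0841, 0.0877]
tcp_rot: [179.9, 0.0, 90.1]
wrist_force: [-0.7, 0.2, -3.1]
opening: 0.0243
time: 25.15
ee_pos: [0.5859, -0.0847, 0.0834]
tcp_rot: [179.9, 0.0, 90.1]
wrist_force: [-0.5, -0.9, -1.6]
opening: 0.0237
time: 25.23
ee_pos: [0.5866, -0.0853, 0.0782]
tcp_rot: [179.8, 0.0, 90.1]
wrist_force: [0.8, 0.2, -2.1]
opening: 0.0238
time: 25.32
ee_pos: [0.5868, -0.0855, 0.0727]
tcp_rot: [179.8, 0.0, 90.1]
wrist_force: [0.2, 0.8, -1.7]
opening: 0.0241
t 25.32 pos [ 0.5868 -0.0855  0.0727] rot [1.7983e+02 5.0000e-02 9.0070e+01] F [ 0.2  0.8 -1.7] op 0.0241
go cm [ 0.12 -0.19  3.57] rotvec [0.003 0.001 0.001]
```

```bash
python3 -m pendant '[[[0.1,-0.15,0.4,0.003,0.001,0,10],[0,0,0.5,0,0,0,10]]]';python3 -m pendant '[[[0,0,0.5,0,0,0,10],[0,0,0.5,0,0,0,10]]]';python3 -m pendant '[[[0,0,0.5,0,0,0,10],[0,0,0.4,0,0,0,10]]]';python3 -c "
from h import *
togo(.585,-.0843,.037,90)"
```

```text
time: 25.48
ee_pos: [0.5851, -0.0845, 0.0623]
tcp_rot: [-179.9, -0.0, 90.1]
wrist_force: [-0.1, -0.5, -3.0]
opening: 0.0238
time: 25.65
ee_pos: [0.5848, -0.0844, 0.0509]
tcp_rot: [-179.9, -0.0, 90.1]
wrist_force: [0.3, -0.0, -1.8]
opening: 0.024
time: 25.82
ee_pos: [0.5845, -0.0843, 0.0403]
tcp_rot: [-179.9, -0.0, 90.1]
wrist_force: [0.1, -0.1, -2.8]
opening: 0.0238
t 25.82 pos [ 0.5845 -0.0843  0.0403] rot [-1.7988e+02 -4.0000e-02  9.0060e+01] F [ 0.1 -0.1 -2.8] op 0.0238
go cm [0.   0.05 0.33] rotvec [-0.002 -0.001  0.001]
```

```bash
python3 -m pendant '[[[0,0,0.2,0,0,0,10]]]';python3 -m pendant '[[[0,0,0.15,0,0,0,10]]]';python3 -m pendant '[[[0,0,0.15,0,0,0,10]]]'
```

```text
time: 25.9
ee_pos: [0.5842, -0.0843, 0.0374]
tcp_rot: [-179.8, -0.0, 90.1]
wrist_force: [0.3, 0.0, 2.8]
opening: 0.0244
time: 25.98
ee_pos: [0.5845, -0.0844, 0.0373]
tcp_rot: [-179.9, -0.0, 90.1]
wrist_force: [-8.0, 0.8, 24.9]
opening: 0.024
time: 26.07
ee_pos: [0.5845, -0.0844, 0.0374]
tcp_rot: [-180.0, -0.0, 90.1]
wrist_force: [-5.4, 1.4, 9.9]
opening: 0.0237
```

Seated on the floor of bay 1 (0.0374, predicted 0.0375). Release, lift, and re-look at the other cartridge.

```bash
python3 -m pendant '[[[0,0,0,0,0,0,100],[0,0,0,0,0,0,100],[0,0,0,0,0,0,100],[0,0,0,0,0,0,100],[0,0,0,0,0,0,100]]]';python3 -m pendant '[[[0,0,-1.5,0,0,0,100],[0,0,-2.5,0,0,0,100],[0,0,-3,0,0,0,100],[0,0,-3,0,0,0,100],[0,0,0,0,0,0,100]]]';python3 -m pendant '[[[3,-2.5,-1,0,0,0,100],[3,-2.5,-1,0,0,0,100],[3,-2.5,0,0,0,0,100],[3,-2.5,0,0,0,0,100],[3,-2.2,0,0,0,0,100]]]'; python3 -m pendant '[[[2,0,0,0,0,0,100],[0,0,0,0,0,0,100]]]'
python3 - <<'E'
from h import *
o=bot.get_obs(); im=bot.camera("wrist"); cv2.imwrite("pics/w7.png",im[:,:,::-1]); togo(.4498,.108,.029,90,o)
for m in bot.mark_of("wrist","cartridge_1"): print(np.round(m["uv"],1),np.round(onplane("wrist",m["uv"],0,o),4),round(m["confidence"],2))
print(proj("wrist",(.4498,.108,.1),o))
E
```

```text
time: 26.48
ee_pos: [0.5858, -0.0846, 0.0393]
tcp_rot: [179.8, 0.0, 90.1]
wrist_force: [-0.8, -0.3, 0.3]
opening: 0.0823
time: 26.9
ee_pos: [0.5837, -0.0843, 0.14]
tcp_rot: [-179.8, -0.0, 90.1]
wrist_force: [1.1, -0.6, 1.1]
opening: 0.0854
time: 27.32
ee_pos: [0.4621, 0.0655, 0.1592]
tcp_rot: [-179.9, -0.0, 89.6]
wrist_force: [0.8, -0.5, 0.7]
opening: 0.0853
time: 27.48
ee_pos: [0.4586, 0.09, 0.1602]
tcp_rot: [180.0, -0.1, 89.8]
wrist_force: [1.1, -0.5, -0.6]
opening: 0.0852
t 27.48 pos [0.4586 0.09   0.1602] rot [ 1.7999e+02 -9.0000e-02  8.9760e+01] F [ 1.1 -0.5 -0.6] op 0.0852
go cm [ 1.77 -0.89 13.12] rotvec [ 0.    -0.002 -0.004]
[304.9 183.4] [0.4504 0.1067 0.    ] 0.55
[299.51251848 207.2624874 ]
```

View pics/w7.png

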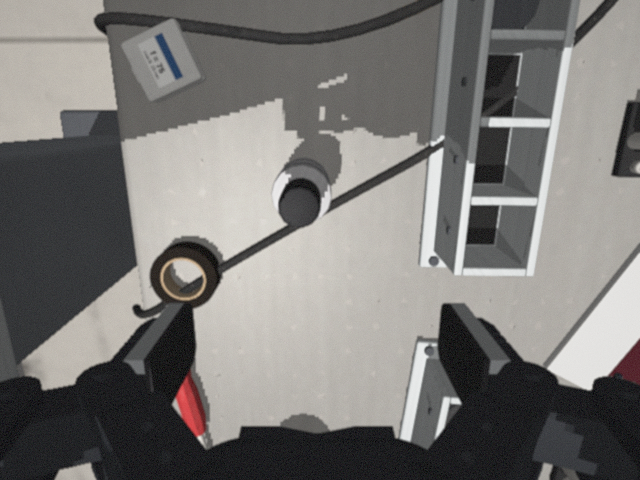

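Run:
```python
from h import *
from scipy import ndimage
o=bot.get_obs(); im=cv2.imread("pics/w7.png"); g=cv2.cvtColor(im,cv2.COLOR_BGR2GRAY)
m=(g<80).astype(np.uint8)[150:250,260:345]; n,l,s,c=cv2.connectedComponentsWithStats(m); i=1+s[1:,4].argmax(); print(s[i],c[i]+[260,150])
print(onplane("wrist",(299.5,203),.1,o),onplane("wrist",(302,193),.06,o))
```

```text
[   0   28   61   72 1889] [296.24139756 207.11911064]
[0.45036032 0.10839391 0.1       ] [0.45049411 0.10717486 0.06      ]
```

```bash
python3 -m pendant '[[[1.7,-0.8,1,0,-0.002,-0.004,100],[0,0,1,0,0,0,100],[0,0,0,0,0,0,100],[0,0,0,0,0,0,100],[0,0,0,0,0,0,100]]]'
python3 - <<'E'
from h import *
o=bot.get_obs(); im=bot.camera("wrist")[:,:,::-1]; o2=bot.get_obs()
print(o["ee_pos"],o2["ee_pos"]); togo(.45,.1085,.029,90,o)
p=proj("wrist",(.45,.1085,.1),o); print(p); u,v=p.astype(int); 
cv2.imwrite("pics/w8.png",cv2.resize(im[v-70:v+70,u-70:u+70],None,fx=4,fy=4)); print(u-70,v-70)
E
```

```text
time: 28.0
ee_pos: [0.4531, 0.1015, 0.1389]
tcp_rot: [-180.0, 0.2, 89.7]
wrist_force: [0.2, -0.1, -0.4]
opening: 0.0853
[0.45314993 0.10154981 0.13894421] [0.4532509  0.10155651 0.13910009]
t 28.0 pos [0.4531 0.1015 0.1389] rot [-1.7998e+02  1.6000e-01  8.9740e+01] F [ 0.2 -0.1 -0.4] op 0.0853
go cm [ 0.72 -0.31 10.99] rotvec [-0.     0.003 -0.004]
[308.6176201  234.50065364]
238 164
```

View pics/w8.png

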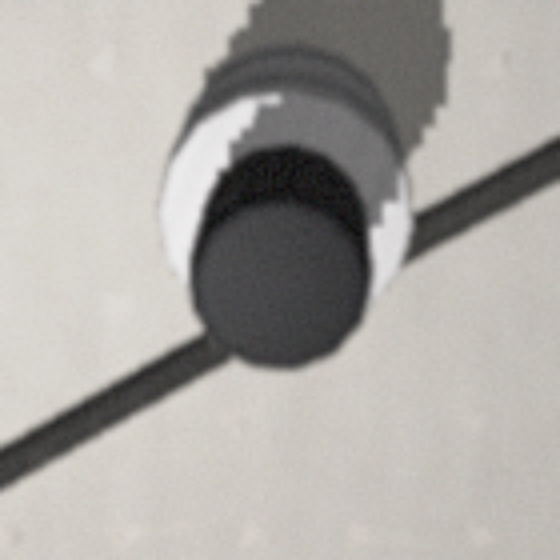

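Knob top at (308.3,235.0) against the predicted (308.6,234.5), so the cartridge is at (0.450,0.1085). Descend slowly.

```bash
python3 -m pendant '[[[0.7,-0.3,1.5,0,0.003,-0.004,100],[0,0,1.5,0,0,0,100],[0,0,1.5,0,0,0,100],[0,0,1,0,0,0,100],[0,0,0,0,0,0,100]]]'; python3 -c "
from h import *
togo(.45,.1085,.029,90)"
```

```text
time: 28.47
ee_pos: [0.4532, 0.1063, 0.0846]
tcp_rot: [179.8, -0.1, 89.7]
wrist_force: [0.0, -0.8, 0.4]
opening: 0.0857
t 28.47 pos [0.4532 0.1063 0.0846] rot [ 1.7977e+02 -6.0000e-02  8.9720e+01] F [ 0.  -0.8  0.4] op 0.0857
go cm [ 0.21 -0.34  5.56] rotvec [ 0.004 -0.001 -0.005]
```

```bash
python3 -m pendant '[[[0.2,-0.3,1.2,0.004,-0.001,-0.005,100],[0,0,1.2,0,0,0,100],[0,0,1.2,0,0,0,100],[0,0,0,0,0,0,100]]]'; python3 -c "
from h import *
togo(.45,.1085,.029,90)"
```

```text
time: 28.8
ee_pos: [0.4511, 0.108, 0.0469]
tcp_rot: [179.9, -0.0, 90.0]
wrist_force: [-0.2, -0.3, -0.4]
opening: 0.0855
t 28.8 pos [0.4511 0.108  0.0469] rot [ 1.7992e+02 -1.0000e-02  8.9970e+01] F [-0.2 -0.3 -0.4] op 0.0855
go cm [ 0.05 -0.11  1.79] rotvec [ 0.001 -0.    -0.001]
```

```bash
python3 -m pendant '[[[0.05,-0.1,1,0,0,0,100],[0,0,0.8,0,0,0,100],[0,0,0,0,0,0,100]]]'; python3 -m pendant '[[[0,0,0,0,0,0,10],[0,0,0,0,0,0,10],[0,0,0,0,0,0,10],[0,0,0,0,0,0,10],[0,0,0,0,0,0,10]]]' 80; python3 -m pendant '[[[0,0,0,0,0,0,10],[0,0,0,0,0,0,10],[0,0,0,0,0,0,10]]]'
```

```text
time: 29.05
ee_pos: [0.45, 0.1085, 0.0269]
tcp_rot: [179.9, -0.0, 90.0]
wrist_force: [0.2, 0.3, -0.9]
opening: 0.0854
time: 29.47
ee_pos: [0.4503, 0.1087, 0.0276]
tcp_rot: [179.9, -0.0, 90.0]
wrist_force: [-2.1, 0.1, 1.4]
opening: 0.0255
time: 29.72
ee_pos: [0.4501, 0.1089, 0.0278]
tcp_rot: [179.9, -0.1, 90.0]
wrist_force: [-1.1, 0.8, -1.0]
opening: 0.0241
```

```bash
python3 -m pendant '[[[0,0,-1.5,0,0,0,10],[0,0,-2.5,0,0,0,10],[0,0,-3,0,0,0,10],[0,0,-3,0,0,0,10],[0,0,-3,0,0,0,10]]]'; python3 -m pendant '[[[0,0,-1.5,0,0,0,10],[-3.7,1.4,0,0,0,0,10],[-3.7,1.4,0,0,0,0,10],[-3.7,1.4,0,0,0,0,10],[-3.7,1.4,0,0,0,0,10]]]';python3 -m pendant '[[[-3.7,1.4,0,0,0,0,10],[-3.7,1.4,0,0,0,0,10],[-3.7,1.4,0,0,0,0,10],[0,0,0,0,0,0,10],[0,0,0,0,0,0,10]]]';python3 -c "
from h import *
togo(.5745,-.1878,.036,90)"
```

```text
time: 30.13
ee_pos: [0.446, 0.1075, 0.1547]
tcp_rot: [-179.4, 0.2, 90.0]
wrist_force: [0.7, 0.1, -1.4]
opening: 0.024
time: 30.55
ee_pos: [0.5066, -0.0383, 0.1799]
tcp_rot: [179.8, 0.0, 90.7]
wrist_force: [0.9, 1.5, -1.1]
opening: 0.0245
time: 30.97
ee_pos: [0.5531, -0.1625, 0.1782]
tcp_rot: [179.8, 0.2, 90.4]
wrist_force: [0.2, 0.2, -0.8]
opening: 0.0242
t 30.97 pos [ 0.5531 -0.1625  0.1782] rot [1.7978e+02 1.5000e-01 9.0390e+01] F [ 0.2  0.2 -0.8] op 0.0242
go cm [-2.51  2.07 14.23] rotvec [0.004 0.003 0.007]
```

```bash
python3 -m pendant '[[[-2.5,2.1,0,0.004,0.003,0.007,10],[0,0,2,0,0,0,10],[0,0,2,0,0,0,10],[0,0,2,0,0,0,10],[0,0,0,0,0,0,10]]]';python3 -c "
from h import *
togo(.5745,-.1878,.036,90)"
```

```text
time: 31.38
ee_pos: [0.5761, -0.1875, 0.1142]
tcp_rot: [-179.9, -0.0, 90.0]
wrist_force: [-0.6, 0.7, -2.2]
opening: 0.0241
t 31.38 pos [ 0.5761 -0.1875  0.1142] rot [-1.7986e+02 -4.0000e-02  8.9970e+01] F [-0.6  0.7 -2.2] op 0.0241
go cm [-0.03 -0.14  7.82] rotvec [-0.002 -0.001 -0.001]
```

```bash
python3 -m pendant '[[[0,-0.1,0.8,0,0,0,10],[0,0,0.6,0,0,0,10],[0,0,0,0,0,0,10]]]';python3 -c "
from h import *
togo(.5745,-.1878,.036,90)"
```

```text
time: 31.63
ee_pos: [0.5749, -0.1858, 0.1008]
tcp_rot: [-179.9, -0.0, 90.1]
wrist_force: [-0.1, 0.4, -1.3]
opening: 0.0242
t 31.63 pos [ 0.5749 -0.1858  0.1008] rot [-1.7989e+02 -2.0000e-02  9.0090e+01] F [-0.1  0.4 -1.3] op 0.0242
go cm [-0.21 -0.02  6.48] rotvec [-0.002 -0.     0.002]
```

```bash
python3 -m pendant '[[[-0.25,0,0.3,0,0,0.002,10],[0,0,0.2,0,0,0,10]]]';python3 -m pendant '[[[0,0,0.3,0,0,0,10]]]';python3 -m pendant '[[[0,0,0.3,0,0,0,10]]]';python3 -c "
from h import *
togo(.5745,-.1878,.036,90)"
```

```text
time: 31.8
ee_pos: [0.5755, -0.188, 0.0976]
tcp_rot: [180.0, 0.0, 90.0]
wrist_force: [0.4, 0.1, -0.5]
opening: 0.024
time: 31.88
ee_pos: [0.576, -0.1881, 0.0956]
tcp_rot: [179.9, 0.1, 90.0]
wrist_force: [0.6, 0.3, -1.8]
opening: 0.0236
time: 31.97
ee_pos: [0.5762, -0.1883, 0.093]
tcp_rot: [179.8, 0.1, 90.0]
wrist_force: [-0.5, 0.2, -2.2]
opening: 0.024
t 31.97 pos [ 0.5762 -0.1883  0.093 ] rot [1.7981e+02 8.0000e-02 9.0010e+01] F [-0.5  0.2 -2.2] op 0.024
go cm [ 0.06 -0.19  5.69] rotvec [0.003 0.001 0.   ]
```

```bash
python3 -m pendant '[[[0.05,-0.17,0.1,0.003,0.001,0,10]]]';python3 -m pendant '[[[0,0,0.3,0,0,0,10]]]';python3 -m pendant '[[[0,0,0.3,0,0,0,10]]]';python3 -m pendant '[[[0,0,0.4,0,0,0,10]]]';python3 -c "
from h import *
togo(.5745,-.1878,.036,90)"
```

```text
time: 32.05
ee_pos: [0.5746, -0.1878, 0.0918]
tcp_rot: [180.0, 0.0, 90.0]
wrist_force: [-0.7, 0.4, -1.5]
opening: 0.0243
time: 32.13
ee_pos: [0.5746, -0.1879, 0.0892]
tcp_rot: [179.9, 0.0, 90.0]
wrist_force: [0.5, -0.0, -1.6]
opening: 0.0241
time: 32.22
ee_pos: [0.5747, -0.1879, 0.086]
tcp_rot: [179.9, 0.0, 90.0]
wrist_force: [0.3, 0.2, -2.5]
opening: 0.0245
time: 32.3
ee_pos: [0.5748, -0.188, 0.082]
tcp_rot: [179.9, 0.0, 90.0]
wrist_force: [-0.4, -0.3, -1.2]
opening: 0.024
t 32.3 pos [ 0.5748 -0.188   0.082 ] rot [1.7991e+02 4.0000e-02 9.0000e+01] F [-0.4 -0.3 -1.2] op 0.024
go cm [ 0.02 -0.03  4.6 ] rotvec [0.001 0.001 0.   ]
```

In the bay, underside at 0.054 with no contact.

```bash
python3 -m pendant '[[[0,0,0.6,0,0,0,10],[0,0,0.6,0,0,0,10]]]';python3 -m pendant '[[[0,0,0.5,0,0,0,10],[0,0,0.5,0,0,0,10]]]';python3 -m pendant '[[[0,0,0.5,0,0,0,10],[0,0,0.5,0,0,0,10]]]';python3 -c "
from h import *
togo(.5745,-.1878,.036,90)"
```

```text
time: 32.47
ee_pos: [0.5751, -0.1881, 0.0693]
tcp_rot: [179.9, 0.1, 90.0]
wrist_force: [-0.7, -0.1, -1.6]
opening: 0.0243
time: 32.63
ee_pos: [0.5748, -0.188, 0.0575]
tcp_rot: [179.9, 0.0, 90.0]
wrist_force: [-0.4, 0.9, -0.3]
opening: 0.0242
time: 32.8
ee_pos: [0.5745, -0.1879, 0.0459]
tcp_rot: [180.0, 0.0, 90.0]
wrist_force: [-0.9, 0.2, -1.8]
opening: 0.0244
t 32.8 pos [ 0.5745 -0.1879  0.0459] rot [1.7996e+02 2.0000e-02 9.0000e+01] F [-0.9  0.2 -1.8] op 0.0244
go cm [ 0.01 -0.    0.99] rotvec [ 0.001  0.    -0.   ]
```

```bash
python3 -m pendant '[[[0,0,0.5,0,0,0,10],[0,0,0.2,0,0,0,10]]]';python3 -m pendant '[[[0,0,0.15,0,0,0,10]]]';python3 -m pendant '[[[0,0,0.15,0,0,0,10]]]';python3 -m pendant '[[[0,0,0.15,0,0,0,10]]]'
```

```text
time: 32.97
ee_pos: [0.5741, -0.1878, 0.037]
tcp_rot: [-180.0, 0.0, 90.0]
wrist_force: [-0.8, 0.6, -1.9]
opening: 0.0242
time: 33.05
ee_pos: [0.5741, -0.1878, 0.0356]
tcp_rot: [-180.0, 0.0, 90.0]
wrist_force: [-5.0, 0.2, 21.0]
opening: 0.0242
time: 33.13
ee_pos: [0.5742, -0.188, 0.0357]
tcp_rot: [180.0, 0.0, 90.0]
wrist_force: [-7.3, 1.9, 18.2]
opening: 0.024
time: 33.22
ee_pos: [0.5742, -0.188, 0.0358]
tcp_rot: [179.9, 0.1, 90.0]
wrist_force: [-5.1, 2.0, 7.5]
opening: 0.0243
```

Seated in bay 3 (0.0358, predicted 0.0358). Release, lift, shut the fingers, and look at the lever.

```bash
python3 -m pendant '[[[0,0,0,0,0,0,100],[0,0,0,0,0,0,100],[0,0,0,0,0,0,100],[0,0,0,0,0,0,100],[0,0,0,0,0,0,100]]]';python3 -m pendant '[[[0,0,-1.5,0,0,0,100],[0,0,-2.5,0,0,0,100],[0,0,-3,0,0,0,100],[0,0,-3,0,0,0,100],[0,0,-3,0,0,0,100]]]';python3 -m pendant '[[[0,-1.5,-3,0,0,0,0],[0,-2,-2,0,0,0,0],[0,-2,-1,0,0,0,0],[0,-2,0,0,0,0,0],[0,0,0,0,0,0,0]]]'; python3 -m pendant '[[[0,0,0,0,0,0,0],[0,0,0,0,0,0,0],[0,0,0,0,0,0,0]]]'
python3 - <<'E'
from h import *
o=bot.get_obs(); im=bot.camera("wrist"); cv2.imwrite("pics/w9.png",im[:,:,::-1]); togo(.488,-.3085,.09,90,o)
for m in bot.mark_of("wrist","right_lock_tip"): print(np.round(m["uv"],1),np.round(onplane("wrist",m["uv"],.092,o),4),round(m["confidence"],2))
for X in ((.5238,-.3072,.0922),(.562,-.3111,.022)): print(proj("wrist",X,o))
E
```

```text
time: 33.63
ee_pos: [0.5753, -0.1884, 0.0375]
tcp_rot: [179.7, 0.1, 90.0]
wrist_force: [-0.2, -0.3, 0.2]
opening: 0.0822
time: 34.05
ee_pos: [0.571, -0.1868, 0.1629]
tcp_rot: [-179.5, -0.1, 90.0]
wrist_force: [0.7, 0.4, -0.2]
opening: 0.0854
time: 34.47
ee_pos: [0.4964, -0.1874, 0.2332]
tcp_rot: [-180.0, 0.1, 90.1]
wrist_force: [-1.5, 0.6, -0.1]
opening: 0.0254
time: 34.72
ee_pos: [0.497, -0.1876, 0.2336]
tcp_rot: [179.9, 0.1, 90.0]
wrist_force: [-0.3, -0.2, -0.3]
opening: 0.0002
t 34.72 pos [ 0.497  -0.1876  0.2336] rot [1.799e+02 8.000e-02 9.003e+01] F [-0.3 -0.2 -0.3] op 0.0002
go cm [-12.07  -0.94  14.38] rotvec [0.002 0.001 0.001]
[361.4 345. ] [ 0.5382 -0.3118  0.092 ] 0.86
[345.2263685  340.46824084]
[377.00767056 308.49268039]
```

View pics/w9.png

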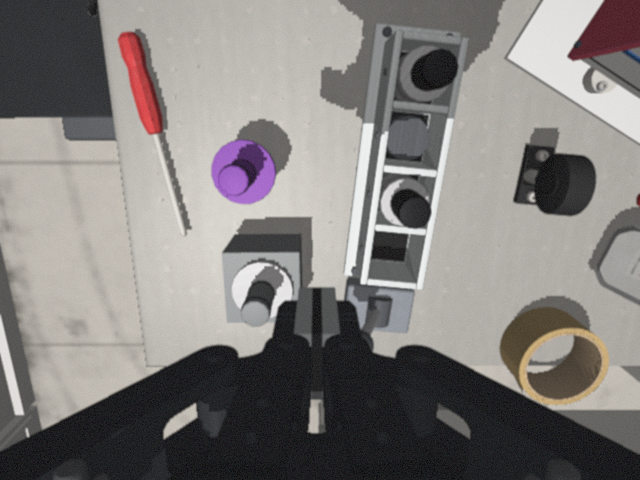

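Both cartridges stand in bays 1 and 3, the puck is in bay 2, and the gauge is home. The lever ball is at (361,345), leaning towards the robot. Now go beside the ball.

```bash
python3 -m pendant '[[[-3.2,-0.3,1,0,0,0,0],[-3.2,-0.3,1,0,0,0,0],[-3.2,-0.3,1,0,0,0,0],[-2.8,0,1,0,0,0,0],[0,0,0,0,0,0,0]]]';python3 -c "
from h import *
togo(.487,-.312,.034,90)"
```

```text
time: 35.23
ee_pos: [0.4908, -0.3145, 0.1889]
tcp_rot: [-180.0, -0.0, 90.4]
wrist_force: [0.2, -0.0, 0.1]
opening: 0.0001
t 35.23 pos [ 0.4908 -0.3145  0.1889] rot [-1.7997e+02 -5.0000e-02  9.0450e+01] F [ 0.2 -0.   0.1] op 0.0001
go cm [ 0.24 -0.37 15.5 ] rotvec [-0.001 -0.001  0.008]
```

```bash
python3 -m pendant '[[[0.2,-0.4,1.8,0,0,0.008,0],[0,-0.1,1.8,0,0,0,0],[0,-0.1,1.8,0,0,0,0],[0,-0.1,1.5,0,0,0,0],[0,0,0,0,0,0,0]]]';python3 -c "
from h import *
togo(.487,-.312,.034,90)"
```

```text
time: 35.65
ee_pos: [0.4841, -0.3137, 0.1129]
tcp_rot: [-179.7, -0.3, 89.8]
wrist_force: [0.5, 0.4, -0.9]
opening: -0.0001
t 35.65 pos [ 0.4841 -0.3137  0.1129] rot [-179.7    -0.25   89.8 ] F [ 0.5  0.4 -0.9] op -0.0001
go cm [0.14 0.33 7.89] rotvec [-0.005 -0.004 -0.004]
```

```bash
python3 -m pendant '[[[0.1,0.3,1.5,-0.005,-0.004,-0.004,0],[0,-0.1,1.5,0,0,0,0],[0,0,1.5,0,0,0,0],[0,0,0,0,0,0,0]]]';python3 -c "
from h import *
togo(.487,-.312,.034,90)"
```

```text
time: 35.98
ee_pos: [0.4875, -0.3116, 0.0672]
tcp_rot: [-179.9, -0.1, 90.1]
wrist_force: [-0.5, 0.1, -0.9]
opening: 0.0
t 35.98 pos [ 0.4875 -0.3116  0.0672] rot [-1.7994e+02 -7.0000e-02  9.0120e+01] F [-0.5  0.1 -0.9] op 0.0
go cm [-0.05 -0.05  3.32] rotvec [-0.001 -0.001  0.002]
```

```bash
python3 -m pendant '[[[0,0,1.5,0,0,0,0],[0,0,1.5,0,0,0,0],[0,0,0,0,0,0,0]]]';python3 -m pendant '[[[0,1.2,0,0,0,0,0],[0,1.2,0,0,0,0,0],[0,1.2,0,0,0,0,0],[0,1.2,0,0,0,0,0]]]';python3 -c "
from h import *
togo(.573,-.312,.036,90)"
```

```text
time: 36.23
ee_pos: [0.4894, -0.3115, 0.0396]
tcp_rot: [180.0, -0.0, 90.2]
wrist_force: [0.2, 0.8, 0.8]
opening: -0.0003
time: 36.57
ee_pos: [0.5387, -0.3119, 0.0464]
tcp_rot: [179.9, 0.1, 90.1]
wrist_force: [-1.7, -1.3, -1.0]
opening: -0.0002
t 36.57 pos [ 0.5387 -0.3119  0.0464] rot [1.799e+02 9.000e-02 9.011e+01] F [-1.7 -1.3 -1. ] op -0.0002
go cm [-0.01  3.43  1.05] rotvec [0.002 0.002 0.002]
```

```bash
python3 -m pendant '[[[0,1,0.4,0,0,0,0],[0,1,0.3,0,0,0,0],[0,0.5,0.2,0,0,0,0],[0,0,0,0,0,0,0]]]';python3 -m pendant '[[[0,0.4,0.1,0,0,0,0]]]';python3 -m pendant '[[[0,0.3,0,0,0,0,0]]]';python3 -m pendant '[[[0,0.3,0,0,0,0,0]]]'
```

```text
time: 36.9
ee_pos: [0.5688, -0.3125, 0.0421]
tcp_rot: [179.7, 0.2, 90.2]
wrist_force: [-0.1, -0.6, -1.0]
opening: 0.0
time: 36.98
ee_pos: [0.5727, -0.3124, 0.0416]
tcp_rot: [179.7, 0.2, 90.2]
wrist_force: [-0.6, 0.3, 0.4]
opening: 0.0001
time: 37.07
ee_pos: [0.5745, -0.3124, 0.0413]
tcp_rot: [179.9, 0.2, 90.2]
wrist_force: [-15.5, -0.2, 1.1]
opening: -0.0001
time: 37.15
ee_pos: [0.5745, -0.3124, 0.0411]
tcp_rot: [-179.8, 0.2, 90.1]
wrist_force: [-20.9, -0.3, 7.8]
opening: 0.0002
```

The stop was met at x=0.5745 (predicted about 0.573, force 21 N). Back off, raise, and check.

```bash
python3 -m pendant '[[[0,-1,0,0,0,0,0],[0,-1.5,0,0,0,0,0],[0,-1,-2,0,0,0,0],[0,0,-3,0,0,0,0],[0,0,-3.5,0,0,0,0]]]';python3 -m pendant '[[[0,0,-3.5,0,0,0,0],[2,-2,-3,0,0,0,0],[3,-3,-1,0,0,0,0],[3,-3,0,0,0,0,0],[3,-3,0,0,0,0,0]]]';python3 -m pendant '[[[3,-2,0,0,0,0,0],[3,-2,0,0,0,0,0],[3,0,0,0,0,0,0],[0,0,0,0,0,0,0],[0,0,0,0,0,0,0]]]'
python3 - <<'E'
from h import *
import cv2
t=bot.camera("top"); s=bot.camera("scene")
a=cv2.resize(t[200:320,270:470],(800,480),interpolation=2); cv2.imwrite("pics/f1.png",a[:,:,::-1])
b=cv2.resize(s[230:390,300:460],(600,600),interpolation=2); cv2.imwrite("pics/f2.png",b[:,:,::-1])
o=bot.get_obs(); im=bot.camera("wrist"); cv2.imwrite("pics/w10.png",im[:,:,::-1]); togo(.4,-.1,.3,90,o)
for n in("top","scene"): print([proj(n,p) for p in ((.5238,-.3072,.0922),(.6002,-.315,.0922))])
for m in bot.mark_of("top","right_lock_tip"): print(m["uv"],onplane("top",m["uv"],.092),m["confidence"])
E
```

```text
time: 37.57
ee_pos: [0.5333, -0.3099, 0.1206]
tcp_rot: [-179.0, -0.2, 90.0]
wrist_force: [0.1, 0.6, 0.6]
opening: -0.0002
time: 37.98
ee_pos: [0.4268, -0.203, 0.2055]
tcp_rot: [-179.5, -0.1, 89.8]
wrist_force: [1.2, -0.3, 1.5]
opening: -0.0002
time: 38.4
ee_pos: [0.3795, -0.1055, 0.2108]
tcp_rot: [180.0, 0.0, 89.8]
wrist_force: [-0.2, -0.7, -0.2]
opening: -0.0001
t 38.5 pos [ 0.38   -0.1065  0.2105] rot [-179.99    0.     89.71] F [-0.5 -0.9 -0.3] op 0.0002
go cm [ 0.66  2.   -8.95] rotvec [-0.     0.    -0.005]
[array([449.3087433 , 257.63131125]), array([450.90444657, 228.05468263])]
[array([415.38779017, 327.84542956]), array([438.96215715, 307.44285046])]
[452.9, 228.3] [ 0.59953326 -0.32009322  0.092     ] 0.67
[399.5, 243.7] [ 0.56128208 -0.18251034  0.092     ] 0.57
```

View pics/f2.png

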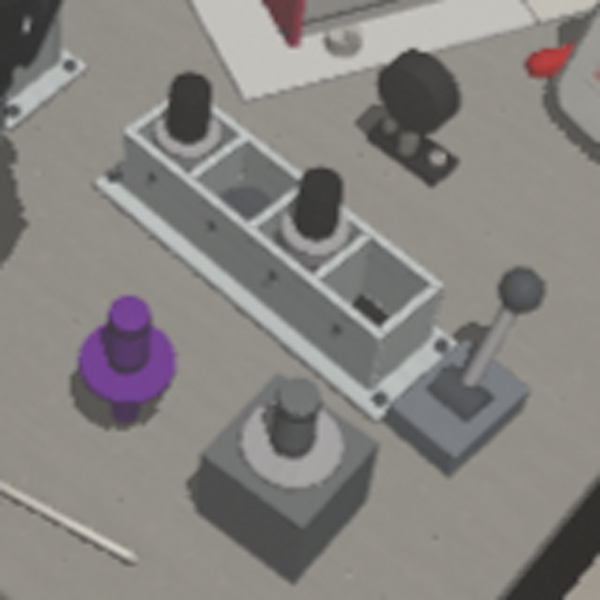

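View pics/w10.png

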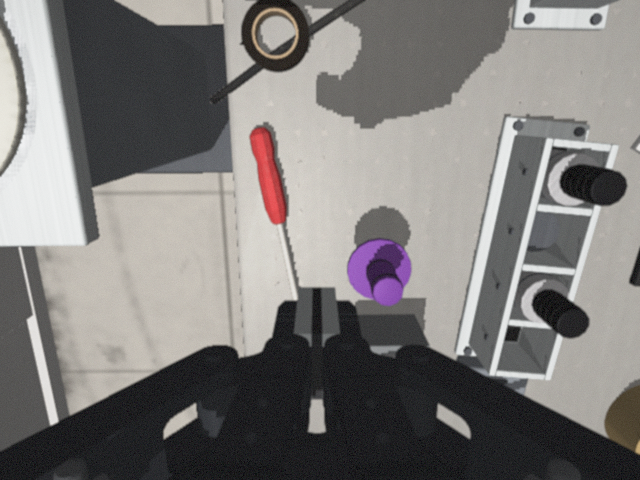

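The lever ball is at scene pixel (438.9,307.3) against (439.0,307.4) predicted for fully over. Cartridges are upright in bays 1 and 3 and the gauge is home, with nothing touched by the robot. Handing in.

```bash
python3 -c "
from workcell import bot
print(bot.job_done())"
```

```text
the job is handed in; nothing more can be done
None
```

The job is done and handed in at about 38.5 s of robot time. I loaded the right magazine, the one with the detector head behind it.

- **Gauge:** I felt bays 1 to 4 in order. In bays 1, 3 and 4 the collar came down on the rim. In bay 2 the pin stopped on the leftover, about 22 mm higher. The gauge then went back home in its stand, with the collar seated.
- **Cartridges:** I found two on the table and no third. They are seated in bays 1 and 3. Both stopped within 0.2 mm of the height expected for fully home, and both stand upright in the last pictures.
- **Lever:** I pushed the right lever over until it met its stop at 21 N. The last scene picture has its ball within 1 pixel of the fully-over position. I left the other lever and the purple look-alike alone.

**What disagreed:**
- The reported tool point lies about 38 mm beyond the real fingertips. Because of this, my first grasp closed above the gauge.
- I confirmed the offset by touching the top of the gauge with the shut fingers, which peaked at 54 N at the wrist. I allowed for it from then on, and contacts after that stayed under about 29 N.
- The top camera's network mark for the lever ball was about 5 mm off in y from where I had worked it out. This had no effect on the result.

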